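# Feed two power boards into a test hood with a push stick

## Task

Load the test fixture: lay the two board carriers in its open trough, the blue one nearer the hood, and with the wooden push stick (never with the fingers) slide them along under the clear hood until the blue one is fully home against the end stop and the orange one is right behind it, touching it. Then lay the push stick flat on the table again, clear of the fixture, and leave the bottle, tape roll and brass-wool cup where they stand.

Things in the scene. Friction and masses are not known exactly. Their poses are not given: they have to be found in the camera images.
- test_fixture: Fixed aluminium test fixture, 315 x 62 mm. Its straight channel runs along x, the feed direction; z up. Origin: under the channel's middle line, on the table, 100 mm before the hood's mouth. Channel floor 8 mm above the table, 36 mm wide inside. Open trough from x = -50 to 100 mm: walls 15.5 mm above the table, lips splaying out above them to y = +-23 mm, 22 mm above the table. Clear hood from x = 100 to 265 mm.
- hood_mouth (a point): Middle of the channel floor at the mouth of the clear plastic hood (fixture x = 100 mm, 8 mm above the table), same axes as the fixture. The opening is 36 mm wide and 42 mm high; the hood's top is 54 mm above the table, 58 mm at the dark rail over the mouth.
- trough_rear (a point): Middle of the channel floor at the trough's rear end (fixture x = -50 mm, 8 mm above the table), same axes. There is no end wall here: the stick can enter from behind, just above the floor.
- end_stop (a point): Middle of the black end stop's face at the far end of the channel, under the hood, on the floor (fixture x = 260 mm), same axes. With both carriers home, the blue one's centre is 35 mm before it, the orange one's 105 mm, and the orange one's rear edge 140 mm before it (20 mm inside the hood).
- blue_carrier_mid (a point): Centre (half-way up, 18 mm above the underside) of the loose blue board carrier, 70 (x) x 32 (y) x 36 mm, about 110 g: blue base plate with green board, together 12 mm thick, and on its middle a black heat sink 40 (x) x 20 (y) x 24 mm. Both ends alike; z up. Grip across the heat sink's 20 mm, by its upper part, so that the fingers stay above the trough's lips.
- orange_carrier_mid (a point): Centre of the loose orange board carrier: the same part with an orange base plate; same sizes, axes and point.
- stick_handle (a point): Middle of the upright handle of the loose wooden push stick (90 g), 36 mm above its underside; z up. Handle 36 (x) x 20 (y) mm, from 12 to 60 mm above the underside. The flat blade under it, 18 mm wide and 12 mm thick, runs along x from 25 mm behind this point to 70 mm in front; its front end pushes. At the start it lies on the table behind the trough.
- glue_bottle: Loose small white bottle with a red nozzle, diameter 25 mm, 74 mm tall, standing beside the trough on the far side; origin at the centre of its underside. A bystander.
- tip_cleaner: Loose black cup with brass wool, diameter 65 mm, 40 mm high, standing near the trough's rear end on the far side; origin at the centre of its underside. A bystander.
- lamp_spot (a point): Point on the table straight below the middle of a fixed hanging lamp shade, a drum 365 mm in diameter and 200 mm high whose lower rim is 0.80 m above the table: an obstacle for the arm's elbow. Between the places of work keep the hand low (fingertips up to about 0.10 m above the table) and well out (0.60 m or more from the base), so that the elbow stays below the shade.
- tape_roll: Loose roll of black tape lying flat, diameter 62 mm, 19 mm high, beside the trough on the near side; origin at the centre of its underside. A bystander.
Mind the look-alikes: they are no part of the job. Of the things like the part that bears stick_handle, leave any that is pink; of the rest the larger one is meant.

How it is judged:
On the way, in this order (a step that is already met when the one before it is completed fails the run):
1. the push stick drives the blue carrier in under the hood, directly or through the orange one (y of blue_carrier_mid in the frame of test_fixture between -0.006 and 0.006 m and z of blue_carrier_mid in the frame of test_fixture between 0.02 and 0.034 m and x of blue_carrier_mid in the frame of test_fixture between 0.105 and 0.215 m and (contact force between push_stick and blue_carrier above 0.03 N or contact force between push_stick and orange_carrier above 0.03 N)), for 0.05 s.
2. the push stick drives the orange carrier in under the hood, behind the blue one (y of orange_carrier_mid in the frame of test_fixture between -0.006 and 0.006 m and z of orange_carrier_mid in the frame of test_fixture between 0.02 and 0.034 m and y of blue_carrier_mid in the frame of test_fixture between -0.006 and 0.006 m and z of blue_carrier_mid in the frame of test_fixture between 0.02 and 0.034 m and x of orange_carrier_mid in the frame of test_fixture between 0.09 and 0.146 m and x of blue_carrier_mid in the frame of test_fixture above 0.15 m and contact force between push_stick and orange_carrier above 0.03 N), for 0.05 s.
At the end, for the whole second after the job is handed in: Both carriers lie flat, in line (0.12 rad) and at rest under the hood: blue within 7 mm of home at the end stop, orange behind it within 7 mm of its home place. The push stick lies flat (0.1 rad) on the table at rest, touching neither fixture nor carriers (y of blue_carrier_mid in the frame of test_fixture between -0.006 and 0.006 m and z of blue_carrier_mid in the frame of test_fixture between 0.02 and 0.034 m and x of blue_carrier_mid in the frame of test_fixture between 0.218 and 0.229 m and angle between the x axis of each of blue_carrier_mid, orange_carrier_mid and the x axis of test_fixture, either way round below 0.12 rad and angle between each of blue_carrier_mid, orange_carrier_mid's own z axis and vertical below 0.12 rad and y of orange_carrier_mid in the frame of test_fixture between -0.006 and 0.006 m and z of orange_carrier_mid in the frame of test_fixture between 0.02 and 0.034 m and x of orange_carrier_mid in the frame of test_fixture between 0.148 and 0.159 m and linear speed of each of blue_carrier, orange_carrier, push_stick below 0.02 m/s and height (world z) of stick_handle between 0.031 and 0.042 m and angle between stick_handle's own z axis and vertical below 0.1 rad and contact force between push_stick and test_fixture below 0.05 N and contact force between push_stick and blue_carrier below 0.05 N and contact force between push_stick and orange_carrier below 0.05 N).
It fails at once if the fingers hold or push a carrier that is already going in under the hood ((y of blue_carrier_mid in the frame of test_fixture between -0.006 and 0.006 m and z of blue_carrier_mid in the frame of test_fixture between 0.02 and 0.034 m and x of blue_carrier_mid in the frame of test_fixture above 0.08 m and contact force between the fingers and blue_carrier above 0.5 N) or (y of orange_carrier_mid in the frame of test_fixture between -0.006 and 0.006 m and z of orange_carrier_mid in the frame of test_fixture between 0.02 and 0.034 m and x of orange_carrier_mid in the frame of test_fixture above 0.08 m and contact force between the fingers and orange_carrier above 0.5 N)).
It fails at once if the bottle is shifted by more than 25 mm or tipped over (distance of glue_bottle from where it was at the start of the episode above 0.025 m or angle between glue_bottle's own z axis and vertical above 0.6 rad).
It fails at once if the brass-wool cup is shifted by more than 25 mm or tipped over (distance of tip_cleaner from where it was at the start of the episode above 0.025 m or angle between tip_cleaner's own z axis and vertical above 0.6 rad).
It fails at once if the tape roll is shifted by more than 25 mm or tipped over (distance of tape_roll from where it was at the start of the episode above 0.025 m or angle between tape_roll's own z axis and vertical above 0.6 rad).
It also fails if it takes over 72 s, if anything falls off the work surface, if the arm or the gripper's body presses on something with over 40 N, if the wrist force passes 120 N, or if a joint passes its speed limit or range.

## Robot

A 6-joint arm with a two-finger parallel gripper is mounted at the origin on a cart in front of the work surface, level with it; the furniture and walls round the work are solid. World frame = base frame: x ahead of the robot, y to its left, z up, the work surface at z = 0. Lengths are in m, angles in rad, forces in N, time in s.
With the tool pointing down it reaches from about 0.3 to 0.775 m from the base axis. Payload 14.6 kg.
Tool frame: the origin (TCP) lies on the front face of the gripper's body, between the roots of the fingers; the fingertips stand 97 mm ahead of it and the grasp point (between the pads) lies 78 mm ahead of it; z points along the fingers, x is the direction in which the jaws open and shut, and the axes are right-handed (so a half turn about z gives the same grasp; the last joint's range is limited). The gripper opens to 94 mm and grips with 3 to 60 N. Pads are 16 mm wide; open, the fingers measure 119 mm over their backs; the gripper's body (75 mm by 177 mm) begins 78 mm behind the grasp point.
Start: joints at [-1.341, 0.3, 1.521, -0, 1.321, -0.067], TCP at [0.161, -0.526, 0.303] pointing down, gripper open.
Joint ranges: [-3.03, 3.03], [-0.79, 2.21], [0.23, 2.52], [-1.04, 4.18], [0, 3.07], [-2.55, 2.55]. Speed limits (rad/s): [2.22, 2.22, 2.57, 3.14, 3.14, 3.14].

## Interface

Orientations are given as [roll, pitch, yaw] about the fixed x, y, z axes, in that order (R = Rz(yaw) Ry(pitch) Rx(roll)).
In Python, from station import sensors, camera, ctrl gives the robot as it stands.
- The arm moves only by the tool move_arm, never from a script. Its argument "rows" is text: rows parted by semicolons, each of 6 numbers parted by spaces: the shift along the tool's x, y, z in mm, then the turn, a rotation vector about the tool's x, y, z in rad. In form: x y z wx wy wz; .... A call has 1 to 20 rows; each row shifts and turns the pose as measured when the row begins, along the tool's axes as they then stand; what a row does not reach is not made up. A row lasts 1/8 s, in which the tool goes at most 62.5 mm and 10.7 degrees, less where a joint would pass 70% of its speed; a pose out of reach is approached as far as the arm can. A call with a gripper value outside its range is refused whole. "grip" is the opening, from -1 (shut) to 1 (fully open), set as the call begins (left out, the last holds). The fingers move at their own pace and stop on an object; "newtons" is the grip in N (left out, the last holds). Time passes only in rows, so rows that do not move let the fingers close. It gives the time, the measured TCP pose, the force and the opening at its end, in the units of the state.
- sensors.get_obs(): the state, without advancing time (a new reading comes with each control period).
- camera(name): name is "side" or "top"; returns a dict with "color" (384x512x3 uint8, blue, green, red), "z_map" (384x512 float32, m along the optical axis (not along the pixel's ray), 0 where there is no reading), "mtx" (3x3 intrinsics, pixels), "position" and "attitude" of the camera in the world. Camera axes: x right, y down, z forward; pixel columns grow to the right and rows downward; lengths in m; the calibration is good to about 2 mm. A picture is of the moment at which its call begins.
- ctrl.hand_in(): hands the job in, once; it reports no verdict.
The state is a dict: "time_s": time; "qpos": joint angles; "joint_vel": joint speeds; "tau": joint torques, N m; "ee_pos": TCP position; "eef_rot": TCP orientation; "force": force on the tool from outside, world axes, zero at the start; "moment": the same for the moment, N m; "grip_width": finger opening in m.
Only numpy, scipy, OpenCV 4.12 (cv2) and the standard library are available. Lean on these libraries where they do the work, as an engineer would, in place of code of your own. Each camera call takes 0.05 s, during which the arm holds its last target.

## Working session

There is one attempt and no reset: what is moved stays moved. The work goes in short steps, Python scripts to look and compute and a tool call to move; the robot and the scene stay as the last step left them, time stands still between calls to the robot, and variables do not carry over. Pictures are saved under pics/ and viewed, and the job is handed in when it is done.

Besides the shell and the picture viewer there is one more tool, called after "Emit:" as a command line: name --argument value ..., lists and objects as JSON in quotes. move_arm: Moves the arm, as the interface text tells. Its arguments: {"type":"object","properties":{"rows":{"type":"string"},"grip":{"type":"number"},"newtons":{"type":"number"}},"required":["rows"]}

```bash
mkdir -p pics; ls
cat > h.py <<'E'
import numpy as np, cv2
from station import sensors, camera, ctrl
from scipy.spatial.transform import Rotation as R
def snap(n,f=None):
    c=camera(n); 
    np.savez(f'{n}.npz',**{k:np.array(v) for k,v in c.items()})
    if f: cv2.imwrite('pics/'+f,c['color'])
    return c
def rot(c):
    a=np.array(c['attitude'],float)
    if a.shape==(3,3): return a
    if a.size==4: raise Exception('quat')
    return R.from_euler('xyz',a).as_matrix()
def ray(c,u,v):
    K=np.array(c['mtx']); d=rot(c)@np.linalg.inv(K)@np.array([u,v,1.]); return np.array(c['position']),d
def plane(c,u,v,z):
    p,d=ray(c,u,v); return p+d*(z-p[2])/d[2]
def cloud(c):
    K=np.array(c['mtx']);Z=c['z_map'];h,w=Z.shape
    u,v=np.meshgrid(np.arange(w),np.arange(h))
    P=np.stack([(u-K[0,2])/K[0,0]*Z,(v-K[1,2])/K[1,1]*Z,Z],-1)
    return P@rot(c).T+np.array(c['position'])
E
python3 - <<'E'
from h import *
for n in('side','top'):
    c=snap(n,n+'0.png'); print(n,c['mtx'],c['position'],c['attitude'])
print(sensors.get_obs())
E
```

```text
pics
side [[375.6167251    0.         257.31414044]
 [  0.         375.6167251  190.46972616]
 [  0.           0.           1.        ]] [ 0.27886201 -0.64823508  0.73482316] [-2.2628616   0.01517139 -0.46065744]
top [[347.0666702    0.         251.56065214]
 [  0.         347.0666702  190.40925431]
 [  0.           0.           1.        ]] [0.37400651 0.01282788 1.25387492] [-2.92100202 -0.00424068 -1.2960284 ]
{'time_s': 0.1, 'qpos': array([-1.34056932e+00,  3.00428355e-01,  1.52149785e+00, -1.57906063e-05,
        1.32065355e+00, -6.66190373e-02]), 'joint_vel': array([ 0.00060467,  0.00024684, -0.00185   , -0.00109461,  0.0001555 ,
        0.00016673]), 'tau': array([ 1.99938469e-03, -5.32638788e+01, -3.53278363e+01,  7.09833833e-02,
        2.35228508e-02, -5.18824459e-05]), 'ee_pos': array([ 0.16083545, -0.5258333 ,  0.30214492]), 'eef_rot': array([-3.14154220e+00,  9.85931416e-04, -1.27394634e+00]), 'force': array([ 1.00223349, -0.65864989,  0.53461484]), 'moment': array([-0.02866314, -0.00873253, -0.02436568]), 'grip_width': 0.09384825757852645}
```

View pics/side0.png

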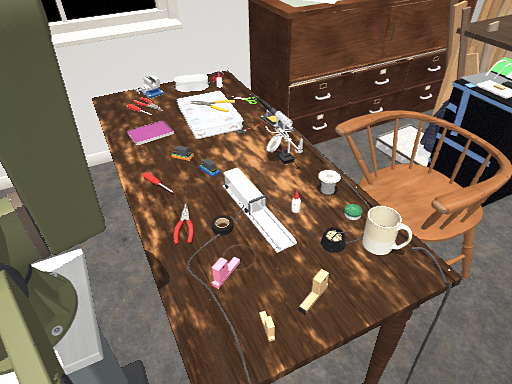

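View pics/top0.png

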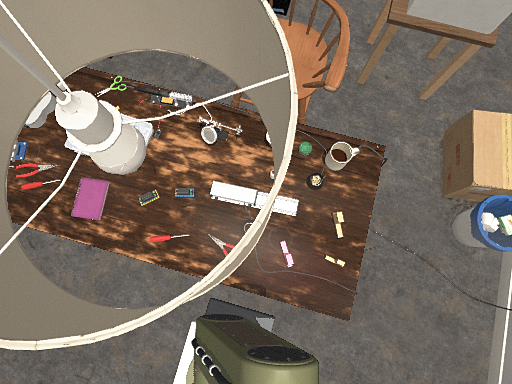

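The side view shows three stick-like things: a pink one at (225,271), a large wooden one at (315,290) and a small wooden one at (267,325). By the description I want the large wooden one. The carriers are at (181,153) (orange) and (209,168) (blue). The fixture runs from (230,175) to (290,245), with its hood end up-left.

Run:
```python
import cv2
a=cv2.imread('pics/side0.png')
x=a[240:350,190:350]; y=a[130:250,150:310]
cv2.imwrite('pics/c1.png',cv2.resize(x,None,fx=4.5,fy=4.5,interpolation=cv2.INTER_CUBIC))
cv2.imwrite('pics/c2.png',cv2.resize(y,None,fx=4.5,fy=4.5,interpolation=cv2.INTER_CUBIC))
```

```text
(no output)
```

View pics/c1.png

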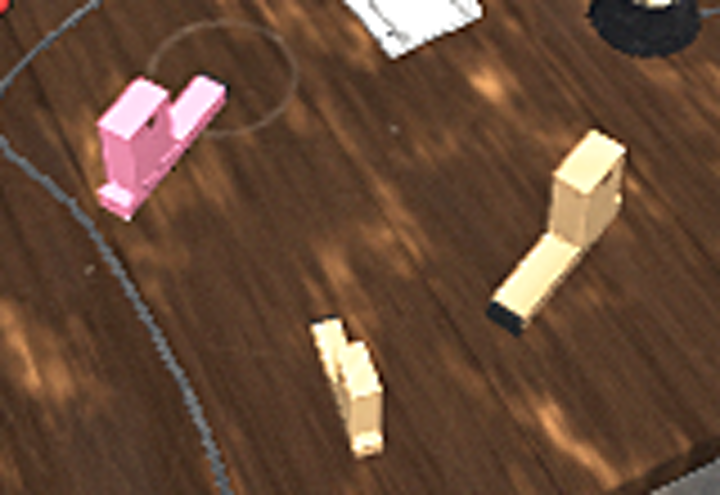

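View pics/c2.png

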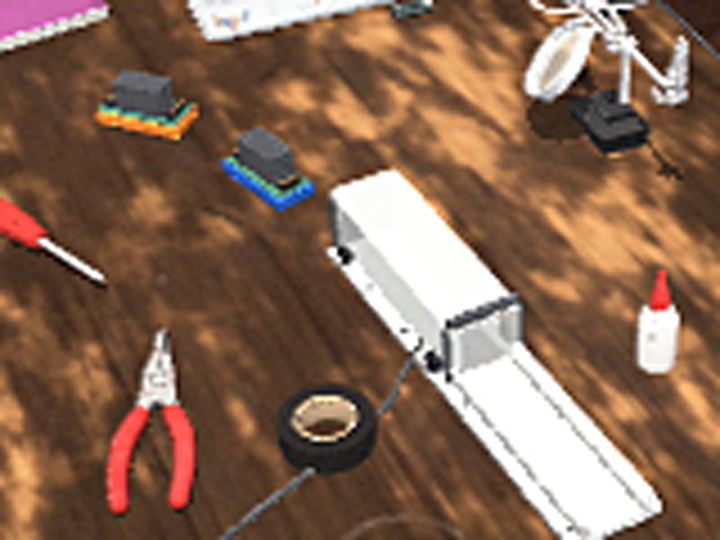

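The crop confirms the choice. The wooden stick at (315,290) is the larger one and isn't pink; its dark-tipped front end is at (303,309) and its handle at (320,280). Next I measure everything.

Run:
```python
from h import *
for n in('side',):
    d=dict(np.load(n+'.npz')); P=cloud(d); C=d['color'].astype(int)
    hsv=cv2.cvtColor(d['color'],cv2.COLOR_BGR2HSV)
    def pr(name,u0,v0,u1,v1,zmin=0.006,zmax=0.2):
        Q=P[v0:v1,u0:u1].reshape(-1,3); uv=np.stack(np.meshgrid(np.arange(u0,u1),np.arange(v0,v1)),-1).reshape(-1,2)
        m=(Q[:,2]>zmin)&(Q[:,2]<zmax); Q=Q[m]; uv=uv[m]
        r=cv2.minAreaRect(Q[:,:2].astype(np.float32)*1000)
        print(name,len(Q),'rect',np.round(r[0],1),np.round(r[1],1),round(r[2],1),'zmax',np.percentile(Q[:,2],[2,50,98]).round(4))
        return Q
    t=P[240:260,300:320].reshape(-1,3); print('table z',t[:,2].mean(),t[:,2].std())
    pr('stick all',295,265,332,315); Q=pr('stick handle top',295,265,332,315,0.05)
    print(Q.mean(0)); pr('blade',295,265,332,315,0.006,0.02)
    for nm,b in dict(orange=(170,143,197,163),blue=(197,157,222,178)).items():
        pr(nm,*b); Q=pr(nm+' top',*b,0.031,0.05); print(Q.mean(0))
    pr('bottle',288,185,305,215); pr('bottletop',288,185,305,215,0.06); pr('cup',318,225,348,252); pr('tape',212,214,236,236,.01)
    pr('trough',246,200,300,250); pr('hood',220,165,268,210,0.045)
```

```text
table z -0.0006706903953976437 0.0013845707124535667
stick all 493 rect [ 605.4 -250.8] [95.2 21.3] 25.0 zmax [0.0079 0.0252 0.0611]
stick handle top 150 rect [ 624.9 -241.4] [36.5 21.3] 22.3 zmax [0.0515 0.0589 0.0617]
[ 0.62416789 -0.24316984  0.0583381 ]
blade 228 rect [ 605.5 -250.8] [95.2 19. ] 23.4 zmax [0.0066 0.0113 0.0184]
orange 187 rect [514.4 434.7] [35.  69.4] 47.0 zmax [0.007  0.017  0.0361]
orange top 47 rect [515.6 436.9] [23.  41.8] 48.6 zmax [0.0312 0.0337 0.0369]
[0.51506892 0.43678969 0.03393661]
blue 186 rect [569.3 315.4] [32.2 69.3] 16.8 zmax [0.007  0.0181 0.0371]
blue top 54 rect [569.3 318.5] [22.3 40.5] 14.4 zmax [0.0312 0.0344 0.0376]
[0.56890072 0.31697072 0.0344542 ]
bottle 133 rect [719.8  18. ] [16.8 23.7] 60.0 zmax [0.0077 0.0346 0.0675]
bottletop 11 rect [722.4  20.9] [7.6 5.9] 61.2 zmax [0.0609 0.0664 0.0734]
cup 466 rect [ 739.4 -136.6] [58.  58.1] 0.7 zmax [0.0073 0.027  0.0586]
tape 251 rect [509.4  54.4] [61.6 57.5] 67.9 zmax [0.0108 0.017  0.0198]
trough 1159 rect [624.7  -3.8] [174.7 150.1] 55.1 zmax [0.0062 0.0095 0.0506]
hood 664 rect [611.  138.3] [ 51.8 168. ] 3.7 zmax [0.0465 0.053  0.0568]
```

Run:
```python
from h import *
d=dict(np.load('side.npz')); P=cloud(d); hsv=cv2.cvtColor(d['color'],cv2.COLOR_BGR2HSV)
m=((hsv[...,2]>150)&(hsv[...,1]<45)).astype(np.uint8); 
mm=np.zeros_like(m); mm[160:255,218:300]=m[160:255,218:300]
n,l,s,c=cv2.connectedComponentsWithStats(mm); k=1+np.argmax(s[1:,4]); mm=(l==k); print(s[k])
Q=P[mm]; 
r=cv2.minAreaRect((Q[:,:2]*1000).astype(np.float32)); print('all',r)
hd=Q[Q[:,2]>.049]; r=cv2.minAreaRect((hd[:,:2]*1000).astype(np.float32)); print('hoodtop',r,len(hd),hd.mean(0))
for nm,H in (('hood',hd),):
    f=cv2.fitLine((H[:,:2]*1000).astype(np.float32),cv2.DIST_HUBER,0,.01,.01).ravel(); print(nm,f,np.degrees(np.arctan2(f[1],f[0])))
# in rotated frame, profile of trough
a=np.radians(93.7); ex=np.array([np.cos(a),np.sin(a)]); ey=np.array([-ex[1],ex[0]]); o=np.array([.6227,-.0436])
L=np.stack([(P[...,:2]-o)@ex,(P[...,:2]-o)@ey],-1)*1000
for x0,x1 in((-45,-15),(-15,15),(15,45),(45,75),(75,92)):
    w=(L[...,0]>x0)&(L[...,0]<x1)&(abs(L[...,1])<34)&mm
    row=[]
    for y in range(-34,34,4):
        z=P[w&(L[...,1]>=y)&(L[...,1]<y+4)][:,2]; row.append(f'{z.mean()*1000:.0f}' if len(z)>1 else '-')
    print(x0,row)
np.save('mask.npy',mm)
im=d['color'].copy(); im[mm]=(0,0,255); 
for X in(-50,100,265):
  for Y in(-31,31):
    p=np.r_[o+ex*X/1000+ey*Y/1000,0.0]
    q=rot(d).T@(p-d['position']); q=d['mtx']@q; print(X,Y,q[:2]/q[2])
cv2.imwrite('pics/m.png',cv2.resize(im[155:260,210:310],None,fx=5,fy=5,interpolation=cv2.INTER_NEAREST))
```

```text
[ 223  168   74   85 2078]
all ((525.7302856445312, -200.36798095703125), (1007.6806640625, 175.20103454589844), 70.99923706054688)
hoodtop ((484.39910888671875, -225.60955810546875), (933.4838256835938, 109.72388458251953), 70.7686996459961) 582 [0.60823984 0.13103755 0.05880447]
hood [2.4270969e-02 9.9970543e-01 6.1039728e+02 1.3801567e+02] 88.60924
-45 ['6', '-', '19', '14', '8', '8', '7', '7', '7', '7', '7', '8', '15', '17', '12', '6', '6']
-15 ['-', '-', '18', '11', '7', '7', '6', '7', '7', '7', '7', '7', '16', '16', '12', '7', '-']
15 ['-', '19', '19', '13', '8', '7', '7', '7', '7', '7', '8', '9', '15', '16', '13', '7', '5']
45 ['-', '-', '20', '13', '7', '8', '7', '7', '7', '6', '7', '8', '-', '16', '11', '5', '-']
75 ['-', '-', '20', '13', '7', '8', '8', '7', '7', '7', '7', '8', '16', '14', '11', '6', '-']
-50 -31 [296.44951929 243.73817207]
-50 31 [276.37398694 253.06498218]
100 -31 [266.70119871 210.33710813]
100 31 [247.87644823 218.03823786]
265 -31 [239.7771912  180.10714963]
265 31 [222.19572539 186.4736834 ]
```

View pics/m.png

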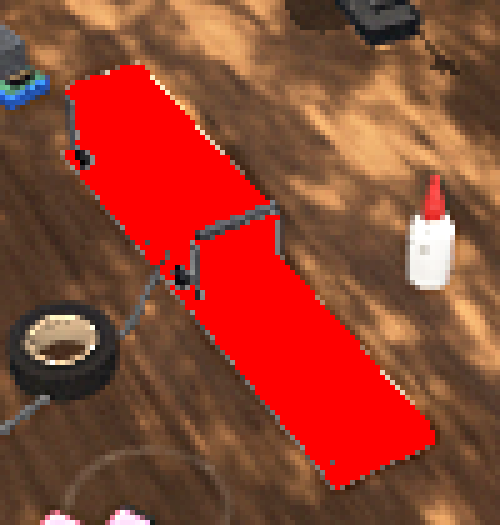

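Run:
```python
from h import *
d=dict(np.load('side.npz')); g=cv2.cvtColor(d['color'],cv2.COLOR_BGR2GRAY).astype(np.float32)
a=np.radians(93.7); ex=np.array([np.cos(a),np.sin(a)]); ey=np.array([-ex[1],ex[0]]); o=np.array([.6227,-.0436])
def proj(p):
    q=d['mtx']@(rot(d).T@(p-d['position'])); return q[:2]/q[2]
def scan(X,Y,z,dx,dy,span=8):
    # scan across expected edge in fixture coords at height z, return signed offset mm of strongest gradient
    s=np.arange(-span,span+.01,.25); 
    pts=np.array([proj(np.r_[o+ex*(X+dx*t)/1000+ey*(Y+dy*t)/1000,z]) for t in s],np.float32)
    v=cv2.remap(g,pts[None,:,0].copy(),pts[None,:,1].copy(),cv2.INTER_LINEAR)[0]
    gr=np.gradient(cv2.GaussianBlur(v[None],(9,1),1.5)[0]); k=np.argmin(gr); return s[k],round(float(gr[k]),1)
for nm,Y,z,dy in(('near z0',31,0,1),('far z22',-23,.022,-1)):
    R_=[(X,*scan(X,Y,z,0,dy)) for X in range(-45,96,10)]
    r=np.array(R_); print(nm,[(int(x),float(s)) for x,s,_ in r]); 
    pf=np.polyfit(r[:,0],r[:,1]*dy,1); print('offset y mm at x=0',pf[1],'slope',pf[0], 'median',np.median(r[:,1]*dy))
print('rear',[scan(-50,Y,0,-1,0) for Y in range(-15,26,5)])
# hood top edges z54 far side y=-18..? print
print('hood near z0',[scan(X,31,0,0,1)[0] for X in range(110,260,15)])
```

```text
near z0 [(-45, -1.5), (-35, -2.75), (-25, -2.0), (-15, -2.75), (-5, -2.0), (5, -1.75), (15, -2.5), (25, -2.5), (35, -2.5), (45, -1.75), (55, -3.0), (65, -2.5), (75, -1.75), (85, -2.5), (95, -1.5)]
offset y mm at x=0 -2.2233630952380956 slope 0.00026785714285714786 median -2.5
far z22 [(-45, 2.75), (-35, 2.75), (-25, 3.5), (-15, 3.0), (-5, 2.5), (5, 2.0), (15, 3.5), (25, 3.25), (35, 2.25), (45, 1.75), (55, 1.75), (65, 3.25), (75, 2.5), (85, 2.25), (95, 2.5)]
offset y mm at x=0 -2.7471726190476202 slope 0.004553571428571448 median -2.5
rear [(np.float64(-1.0), -11.9), (np.float64(-0.75), -12.3), (np.float64(-2.25), -10.9), (np.float64(-3.0), -11.1), (np.float64(-1.25), -11.4), (np.float64(-1.5), -11.7), (np.float64(-1.75), -14.6), (np.float64(-1.25), -12.7), (np.float64(-1.0), -11.9)]
hood near z0 [np.float64(-2.25), np.float64(0.25), np.float64(-3.0), np.float64(-1.75), np.float64(-1.5), np.float64(-2.5), np.float64(-2.0), np.float64(-3.0), np.float64(-2.0), np.float64(-2.75)]
```

```bash
cat > plan.py <<'E'
import sys
from h import *
def plan(wps,step=60,rstep=10,z=None,start=None):
    """wps: list of (x,y,z,psi_deg) TCP in m. prints rows"""
    if start is None:
        o=sensors.get_obs(); p=np.array(o['ee_pos'])*1000; Rm=R.from_euler('xyz',o['eef_rot'])
    else: p=np.array(start[:3])*1000; Rm=R.from_euler('xyz',[np.pi,0,np.radians(start[3])])
    rows=[]
    for w in wps:
        tp=np.array(w[:3])*1000; TR=R.from_euler('xyz',[np.pi,0,np.radians(w[3])])
        dist=np.linalg.norm(tp-p); ang=np.degrees((Rm.inv()*TR).magnitude())
        n=max(1,int(np.ceil(dist/step)),int(np.ceil(ang/rstep))) if len(w)<5 else w[4]
        p0=p.copy()
        for i in range(n):
            goal=p0+(tp-p0)*(i+1)/n
            dl=np.round(Rm.inv().apply(goal-p),1 if dist<40 else 0)
            rv=np.round((Rm.inv()*TR).as_rotvec()/(n-i),3)
            rows.append('%g %g %g %g %g %g'%(*dl,*rv)); p=p+Rm.apply(dl); Rm=Rm*R.from_rotvec(rv)
    print(len(rows),'; '.join(rows).replace('-0 ','0 ')); print('end',p.round(1),Rm.as_euler('xyz').round(3))
def st():
    o=sensors.get_obs(); print('t',round(o['time_s'],2),'p',np.round(np.array(o['ee_pos'])*1000,1),'yaw',np.degrees(o['eef_rot'][2]).round(1),'rp',np.round(o['eef_rot'][:2],3),'F',np.round(o['force'],1),'w',round(o['grip_width']*1000,1))
ang=np.radians(93.8); EX=np.array([np.cos(ang),np.sin(ang)]); EY=np.array([-EX[1],EX[0]]); O=np.array([.6250,-.0420])
def fx(x,y=0): return O+EX*x/1000+EY*y/1000
def infx(p): d=(np.array(p)[...,:2]-O); return np.stack([d@EX,d@EY],-1)*1000
E
python3 -c "
from plan import *
plan([(.50,-.36,.21,-40),(.62,0,.2,-5),(.575,.27,.2,15)])"
```

```text
19 -8 -53 13 0 0 -0.082; -5 -54 13 0 0 -0.082; 1 -54 14 0 0 -0.082; 5 -54 13 0 0 -0.082; 9 -53 13 0 0 -0.083; 13 -52 13 0 0 -0.082; 18 -51 13 -0.001 0.001 -0.083; -20 -50 1 0 0 -0.087; -15 -52 2 0 0 -0.087; -11 -54 1 0 0 -0.087; -6 -53 2 0 0 -0.087; -2 -55 1 0 0 -0.088; 3 -54 2 0 0 -0.087; 8 -53 1 0 0 -0.088; -14 -53 0 0 0 -0.07; -9 -54 0 0 0 -0.07; -7 -54 0 0 0 -0.07; -2 -55 0 0 0 -0.069; 2 -55 0 0 0 -0.07
end [575.2 270.1 199.9] [3.141 0.    0.262]
```

Emit:
move_arm --rows "-8 -53 13 0 0 -0.082; -5 -54 13 0 0 -0.082; 1 -54 14 0 0 -0.082; 5 -54 13 0 0 -0.082; 9 -53 13 0 0 -0.083; 13 -52 13 0 0 -0.082; 18 -51 13 0 0 -0.083; -20 -50 1 0 0 -0.087; -15 -52 2 0 0 -0.087; -11 -54 1 0 0 -0.087; -6 -53 2 0 0 -0.087; -2 -55 1 0 0 -0.088" --grip 0.1 --newtons 20

```text
time_s: 1.6
ee_pos: [0.59, -0.0872, 0.1954]
eef_rot: [-3.139, 0.007, -0.236]
force: [1.6, -0.4, 0.3]
grip_width: 0.0517
```

```bash
python3 -c "
from plan import *
st()
plan([(.575,.27,.2,15)])"
```

```text
t 1.6 p [590.  -87.2 195.4] yaw -13.5 rp [-3.139  0.007] F [ 1.6 -0.4  0.3] w 51.7
6 -16 -57 -1 -0.001 0.001 -0.083; -12 -59 0 -0.001 0.001 -0.083; -7 -59 -1 -0.001 0.001 -0.083; -1 -59 0 0 0.001 -0.083; 3 -60 -1 -0.001 0.001 -0.083; 8 -59 -1 0 0.002 -0.083
end [574.9 270.  200.1] [-3.141 -0.     0.262]
```

Emit:
move_arm --rows "-16 -57 -1 -0.001 0.001 -0.083; -12 -59 0 -0.001 0.001 -0.083; -7 -59 -1 -0.001 0.001 -0.083; -1 -59 0 0 0.001 -0.083; 3 -60 -1 -0.001 0.001 -0.083; 8 -59 -1 0 0.002 -0.083; 0 0 0 0 0 0"

```text
time_s: 2.48
ee_pos: [0.5695, 0.2849, 0.1976]
eef_rot: [-3.141, 0.003, 0.284]
force: [0.1, -0.6, 0.3]
grip_width: 0.0518
```

```bash
python3 -c "
from plan import *
st()
c=snap('side','s1.png'); cv2.imwrite('pics/s1c.png',cv2.resize(c['color'][90:250,140:310],None,fx=4,fy=4,interpolation=cv2.INTER_CUBIC))
plan([(.569,.317,.16,16),(.569,.317,.108,16)])"
```

```text
t 2.48 p [569.5 284.9 197.6] yaw 16.3 rp [-3.141e+00  3.000e-03] F [ 0.1 -0.6  0.3] w 51.8
2 9 -33 37 -0.001 0.004 0.002; 0 0 52 0 0 0
end [569.2 317.1 108.4] [ 3.141 -0.     0.279]
```

View pics/s1c.png

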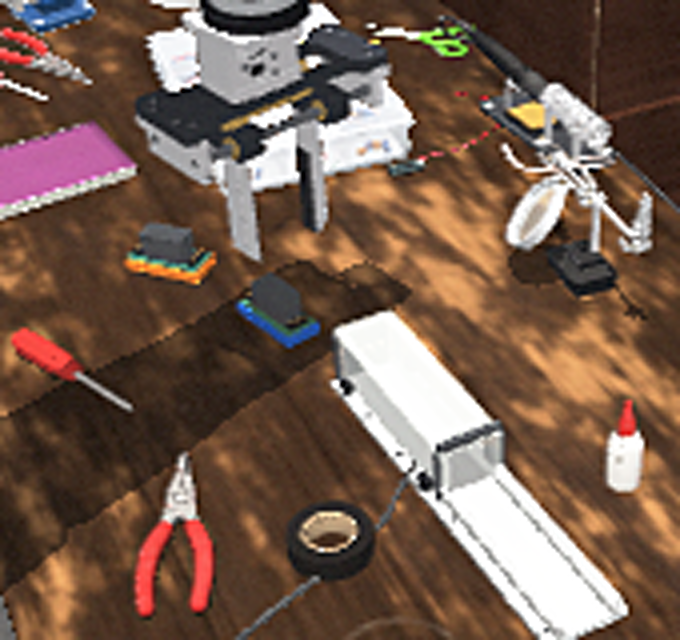

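Emit:
move_arm --rows "9 -33 36 -0.001 0.004 0.002; 0 0 20 0 0 0; 0 0 0 0 0 0"

```text
time_s: 2.9
ee_pos: [0.5705, 0.3139, 0.14]
eef_rot: [3.14, 0.0, 0.274]
force: [0.7, 1.1, -0.1]
grip_width: 0.0513
```

```bash
python3 -c "
from plan import *
st()
c=snap('side','s2.png'); cv2.imwrite('pics/s2c.png',cv2.resize(c['color'][120:200,170:250],None,fx=7,fy=7,interpolation=cv2.INTER_CUBIC))
plan([(.569,.317,.116,16)])"
```

```text
t 2.9 p [570.5 313.9 140. ] yaw 15.7 rp [3.14 0.  ] F [ 0.7  1.1 -0.1] w 51.3
1 -0.9 -3.3 25 0.001 -0.001 -0.005
end [569. 317. 116.] [-3.141 -0.     0.279]
```

View pics/s2c.png

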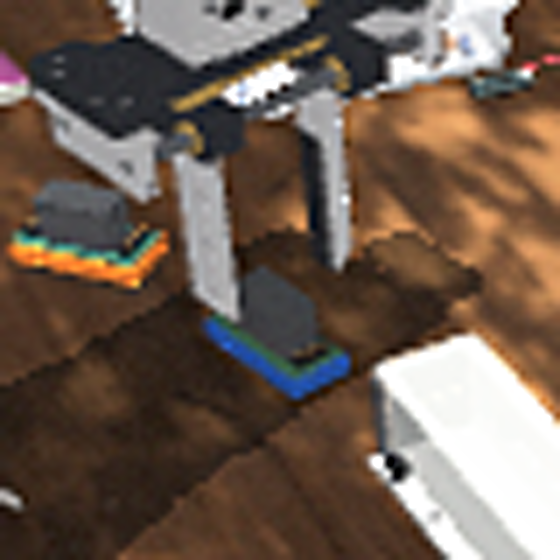

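Emit:
move_arm --rows "-1 -3 24 0 0 -0.005; 0 0 0 0 0 0"

```text
time_s: 3.2
ee_pos: [0.5705, 0.3148, 0.1194]
eef_rot: [3.141, -0.004, 0.276]
force: [-0.3, -0.1, 0.3]
grip_width: 0.0519
```

Emit:
move_arm --rows "0 0 0 0 0 0; 0 0 0 0 0 0; 0 0 0 0 0 0; 0 0 0 0 0 0" --grip -1 --newtons 20

```text
time_s: 3.7
ee_pos: [0.5721, 0.3141, 0.1238]
eef_rot: [-3.141, -0.009, 0.274]
force: [-0.7, 0.3, -1.8]
grip_width: 0.0198
```

```bash
python3 -c "
from plan import *
st()
c=snap('side','s3.png'); cv2.imwrite('pics/s3c.png',cv2.resize(c['color'][120:200,170:250],None,fx=7,fy=7,interpolation=cv2.INTER_CUBIC))
"
```

```text
t 3.7 p [572.1 314.1 123.8] yaw 15.7 rp [-3.141 -0.009] F [-0.7  0.3 -1.8] w 19.8
```

View pics/s3c.png

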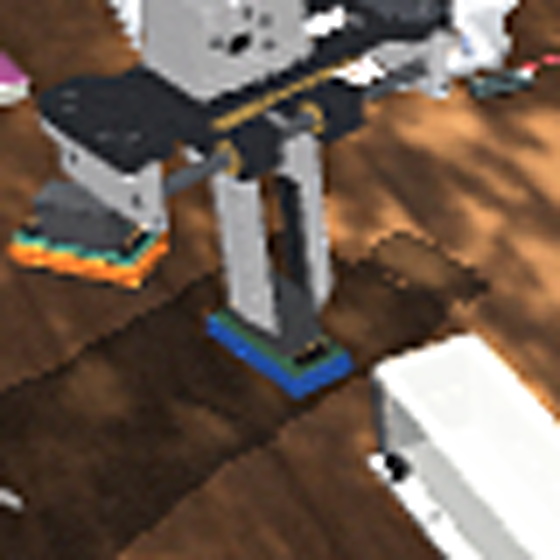

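Emit:
move_arm --rows "0 0 2 0 0 0; -1 -2 6 0 0.004 0; 0 0 3 0 0.003 0" --grip -0.2

```text
time_s: 4.12
ee_pos: [0.5705, 0.3161, 0.112]
eef_rot: [-3.141, -0.017, 0.275]
force: [0.3, 0.3, 0.2]
grip_width: 0.0377
```

```bash
python3 -c "
from plan import *
st()"
```

```text
t 4.12 p [570.5 316.1 112. ] yaw 15.7 rp [-3.141 -0.017] F [0.3 0.3 0.2] w 37.7
```

Emit:
move_arm --rows "-1 0 0 0 -0.015 0; 0 0 0 0 0 0; 0 0 0 0 0 0; 0 0 0 0 0 0" --grip -1 --newtons 20

```text
time_s: 4.62
ee_pos: [0.5695, 0.3158, 0.1116]
eef_rot: [-3.141, -0.001, 0.275]
force: [-1.0, -0.1, -1.0]
grip_width: 0.0199
```

```bash
python3 -c "
from plan import *
st()
p=sensors.get_obs()['ee_pos']
x=fx(58); print(x)
plan([(p[0],p[1],.16,16),(*(x+[-.01,.05]),.175,4),(*x,.17,3.8)])"
```

```text
t 4.62 p [569.5 315.8 111.6] yaw 15.7 rp [-3.141e+00 -1.000e-03] F [-1.  -0.1 -1. ] w 19.9
[0.62115611 0.01587249]
7 0 0 -48 0 -0.001 -0.005; -6 50 -3 0 0 0.042; -3 51 -3 0 0 0.042; -2 51 -3 0 0 0.042; 1 50 -3 0 0 0.042; 2 51 -3 0 0 0.042; 7 50 5 0 0 0.003
end [621.3  16.3 169.5] [-3.141  0.     0.067]
```

```bash
python3 -c "
from plan import *
p=sensors.get_obs()['ee_pos']
x=fx(58); print(x)
plan([(p[0],p[1],.198,16),(*(x+[-.01,.05]),.198,4),(*x,.18,3.8)])"
```

```text
[0.62115611 0.01587249]
8 0 0 -43 0 0 -0.002; 0 0 -43 0 -0.001 -0.003; -6 50 0 0 0 0.042; -3 51 0 0 0 0.042; -2 51 0 0 0 0.042; 1 50 0 0 0 0.042; 2 51 0 0 0 0.042; 7 50 18 0 0 0.003
end [621.3  16.3 179.5] [-3.141  0.     0.067]
```

Emit:
move_arm --rows "0 0 -43 0 0 -0.002; 0 0 -43 0 0 -0.002; 0 0 -3 0 0 0; -6 50 0 0 0 0.042; -3 51 0 0 0 0.042; -2 51 0 0 0 0.042; 1 50 0 0 0 0.042; 2 51 0 0 0 0.042; 7 35 2 0 0 0.003; 0 0 0 0 0 0"

```text
time_s: 5.88
ee_pos: [0.6172, 0.022, 0.19]
eef_rot: [3.14, 0.013, 0.06]
force: [-0.0, 0.1, -2.3]
grip_width: 0.0199
```

```bash
python3 -c "
from plan import *
st()
c=snap('side','s4.png'); cv2.imwrite('pics/s4c.png',cv2.resize(c['color'][130:260,210:310],None,fx=5,fy=5,interpolation=cv2.INTER_CUBIC))
x=fx(58)
plan([(*x,.14,3.8)])"
```

```text
t 5.88 p [617.2  22.  190. ] yaw 3.4 rp [3.14  0.013] F [-0.   0.1 -2.3] w 19.9
1 5 8 50 0.001 0.014 -0.005
end [621.7  15.5 139.9] [ 3.142 -0.     0.066]
```

View pics/s4c.png

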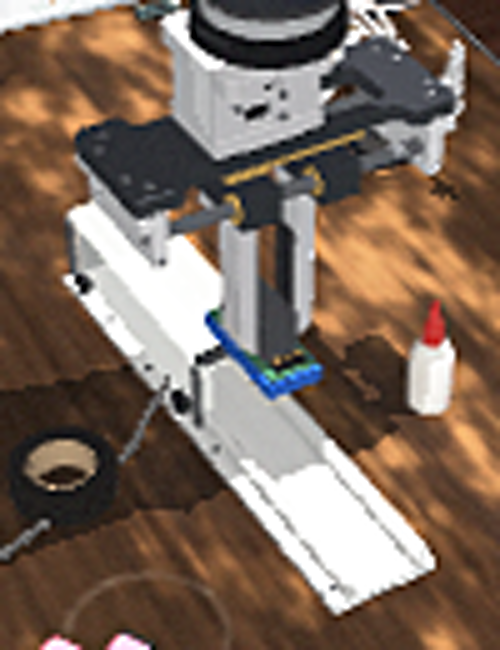

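```bash
cat > carr.py <<'E'
from plan import *
def carrier(col,box,zb,d=None,pr=True):
    """edge fit of base plate bottom outline visible: near (+y) side & rear(-x) edges at height zb"""
    if d is None: d=dict(np.load('side.npz'))
    hsv=cv2.cvtColor(d['color'],cv2.COLOR_BGR2HSV); h,s,v=[hsv[...,i].astype(int) for i in range(3)]
    m=(s>120)&(v>50)&((h>100)&(h<125) if col=='blue' else (h>5)&(h<22))
    mm=np.zeros(m.shape,np.uint8); u0,v0,u1,v1=box; mm[v0:v1,u0:u1]=m[v0:v1,u0:u1]
    n,l,st_,c=cv2.connectedComponentsWithStats(mm); k=1+np.argmax(st_[1:,4]); ys,xs=np.where(l==k)
    # lower envelope: for each column the lowest pixel
    pts=[]
    for u in range(xs.min(),xs.max()+1):
        pts.append((u,ys[xs==u].max()+.5))
    P=np.array([plane(d,u,vv,zb) for u,vv in pts]); F=infx(P)
    print(col,len(xs)); 
    for (u,vv),f in zip(pts,F): print((u,vv),f.round(1), end=' ')
    print()
E
python3 -c "
from carr import *
p=sensors.get_obs()['ee_pos']; print('tcp fx',infx(p))
carrier('blue',(240,180,285,215),p[2]-.1116)"
```

```text
tcp fx [65.65201739  3.77173235]
blue 77
(251, np.float64(194.5)) [101.8  19. ] (252, np.float64(196.5)) [93.2 20.7] (253, np.float64(197.5)) [88.2 20.5] (254, np.float64(198.5)) [83.3 20.2] (255, np.float64(200.5)) [74.9 22. ] (256, np.float64(200.5)) [73.5 19.7] (257, np.float64(201.5)) [68.7 19.5] (258, np.float64(202.5)) [63.8 19.2] (259, np.float64(204.5)) [55.7 21. ] (260, np.float64(205.5)) [50.9 20.7] (261, np.float64(206.5)) [46.2 20.5] (262, np.float64(207.5)) [41.5 20.2] (263, np.float64(208.5)) [36.9 20. ] (264, np.float64(209.5)) [32.3 19.7] (265, np.float64(208.5)) [34.2 15.5] (266, np.float64(208.5)) [32.9 13.3] (267, np.float64(208.5)) [31.6 11.1] (268, np.float64(207.5)) [33.5  6.9] (269, np.float64(207.5)) [32.2  4.7] (270, np.float64(206.5)) [34.1  0.4] (271, np.float64(206.5)) [32.8 -1.8] (272, np.float64(206.5)) [31.4 -4.1] (273, np.float64(205.5)) [33.4 -8.3] (274, np.float64(203.5)) [ 38.7 -14.8]
```

```bash
python3 -c "
from plan import *
x=fx(57,-.3)
plan([(*x,.145,3.8)])"
```

```text
1 5 9 45 0.001 0.014 -0.005
end [621.8  14.5 144.9] [ 3.142 -0.     0.066]
```

Emit:
move_arm --rows "5 9 25 0 0.014 -0.005; 0 0 18 0 0 0; 0 0 0 0 0 0"

```text
time_s: 6.3
ee_pos: [0.6212, 0.0177, 0.1442]
eef_rot: [3.141, 0.002, 0.069]
force: [0.5, 1.1, -0.9]
grip_width: 0.0199
```

```bash
python3 -c "
from carr import *
st();p=sensors.get_obs()['ee_pos']; print('tcp fx',infx(p))
x=fx(57,-.3)
plan([(*x,.1225,3.8)])"
```

```text
t 6.3 p [621.2  17.7 144.2] yaw 3.9 rp [3.141e+00 2.000e-03] F [ 0.5  1.1 -0.9] w 19.9
tcp fx [59.77285679 -0.18467623]
1 0.1 2.8 21.7 0 0.002 0.003
end [621.5  14.9 122.5] [ 3.141 -0.     0.066]
```

Emit:
move_arm --rows "0 3 14 0 0.002 0; 0 0 7 0 0 0; 0 0 0 0 0 0"

```text
time_s: 6.68
ee_pos: [0.6216, 0.0158, 0.1228]
eef_rot: [3.141, -0.001, 0.07]
force: [-1.0, 0.2, -1.1]
grip_width: 0.02
```

```bash
python3 -c "
from carr import *
st();p=sensors.get_obs()['ee_pos']; print('tcp fx',infx(p))
c=snap('side','s5.png'); cv2.imwrite('pics/s5c.png',cv2.resize(c['color'][160:260,220:310],None,fx=6,fy=6,interpolation=cv2.INTER_CUBIC))
x=fx(57,-.3)
plan([(*x,.1225,3.8)])"
```

```text
t 6.67 p [621.6  15.8 122.8] yaw 4.0 rp [ 3.141e+00 -1.000e-03] F [-1.   0.2 -1.1] w 20.0
tcp fx [57.8551492  -0.39887689]
1 -0.2 0.8 0.6 0 -0.002 0.004
end [621.5  14.9 122.5] [3.141 0.    0.066]
```

View pics/s5c.png

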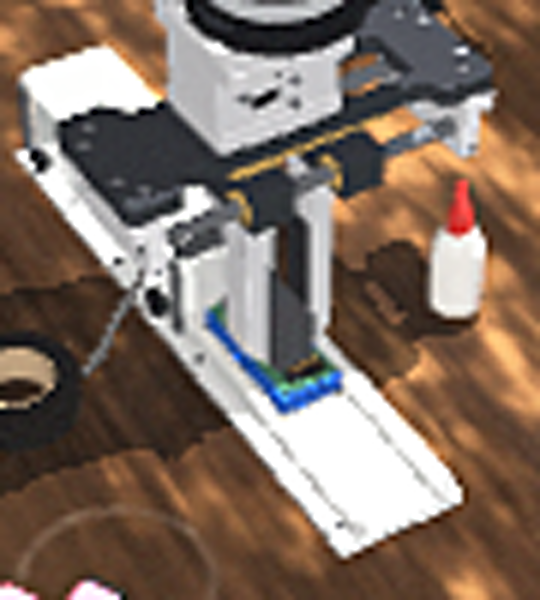

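Emit:
move_arm --rows "0 0 0 0 0 0; 0 0 0 0 0 0; 0 0 -20 0 0 0; 0 0 -50 0 0 0; 0 0 -5 0 0 0" --grip -0.25

```text
time_s: 7.35
ee_pos: [0.6222, 0.0157, 0.2048]
eef_rot: [3.141, -0.006, 0.07]
force: [0.3, -0.1, -0.2]
grip_width: 0.0353
```

```bash
python3 -c "
from carr import *
st();p=sensors.get_obs()['ee_pos']; print('tcp fx',infx(p))
c=snap('side','s6.png'); cv2.imwrite('pics/s6c.png',cv2.resize(c['color'][160:260,220:310],None,fx=6,fy=6,interpolation=cv2.INTER_CUBIC))
carrier('blue',(240,190,295,245),.008)
plan([(p[0],p[1],.198,6),(.56,.36,.198,40),(.5155,.4366,.165,47.5)])"
```

```text
t 7.35 p [622.2  15.7 204.8] yaw 4.0 rp [ 3.141 -0.006] F [ 0.3 -0.1 -0.2] w 35.3
tcp fx [57.78003841 -0.99155416]
blue 67
(255, np.float64(215.5)) [89.8 14.9] (256, np.float64(216.5)) [84.9 14.6] (257, np.float64(217.5)) [79.9 14.2] (258, np.float64(218.5)) [75.  13.8] (259, np.float64(219.5)) [70.1 13.5] (260, np.float64(221.5)) [61.9 15.1] (261, np.float64(222.5)) [57.1 14.7] (262, np.float64(223.5)) [52.3 14.4] (263, np.float64(224.5)) [47.6 14. ] (264, np.float64(225.5)) [42.9 13.6] (265, np.float64(226.5)) [38.2 13.3] (266, np.float64(227.5)) [33.6 12.9] (267, np.float64(229.5)) [25.7 14.5] (268, np.float64(228.5)) [27.5 10.3] (269, np.float64(227.5)) [29.4  6. ] (270, np.float64(227.5)) [28.   3.7] (271, np.float64(227.5)) [26.6  1.3] (272, np.float64(227.5)) [25.2 -1. ] (273, np.float64(226.5)) [27.  -5.3] (274, np.float64(225.5)) [28.8 -9.7] (275, np.float64(225.5)) [ 27.4 -12. ] (276, np.float64(225.5)) [ 26.  -14.3] 
9 0.5 0 5.2 0.001 -0.003 -0.035; -4 -58 0 0 0 -0.099; 1 -58 0 0 0 -0.099; 7 -58 0 0 0 -0.099; 13 -57 0 0 0 -0.099; 19 -55 0 0 0 -0.099; 24 -54 0 0 0 -0.098; 7 -43 17 0 0 -0.066; 11 -43 16 0 0 -0.065
end [515.9 436.6 165.2] [-3.141 -0.     0.829]
```

View pics/s6c.png

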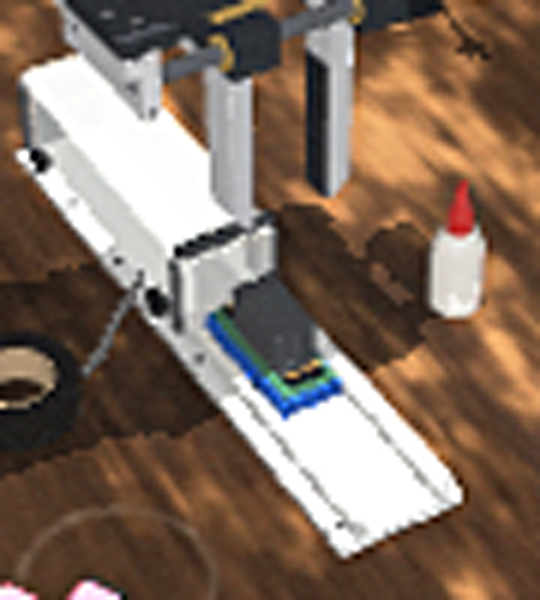

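Emit:
move_arm --rows "-4 -58 4 0 -0.003 -0.099; 1 -58 1 0 0 -0.099; 7 -58 1 0 0 -0.099; 13 -57 0 0 0 -0.099; 19 -55 0 0 0 -0.099; 24 -54 0 0 0 -0.098; 7 -43 14 0 0 -0.086; 8 -35 16 0 0 -0.065; 0 0 0 0 0 0" --grip 0.1

```text
time_s: 8.52
ee_pos: [0.524, 0.4422, 0.1619]
eef_rot: [-3.14, 0.007, 0.836]
force: [-0.5, -0.4, -0.5]
grip_width: 0.0517
```

```bash
python3 -c "
from carr import *
st()
c=snap('side','s7.png'); cv2.imwrite('pics/s7c.png',cv2.resize(c['color'][90:180,140:230],None,fx=6,fy=6,interpolation=cv2.INTER_CUBIC))
plan([(.515,.436,.1395,47.5)])"
```

```text
t 8.53 p [524.  442.2 161.9] yaw 47.9 rp [-3.14   0.007] F [-0.5 -0.4 -0.5] w 51.7
1 -10.4 -4 23.3 -0.001 0.006 0.005
end [515.  436.  139.5] [ 3.142 -0.     0.829]
```

View pics/s7c.png

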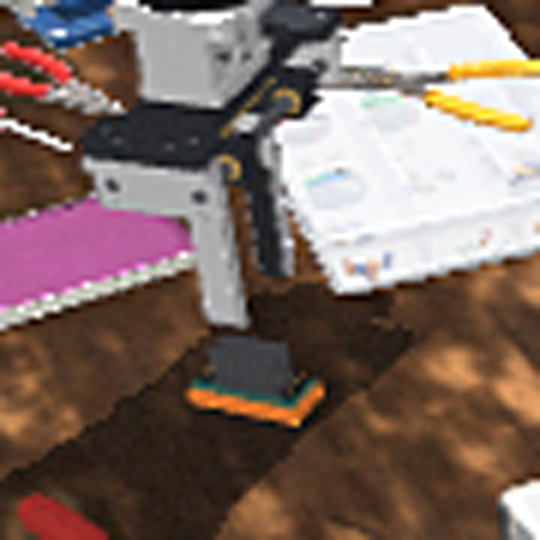

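```bash
python3 -c "
from carr import *
d=dict(np.load('side.npz'));import cv2
c=cv2.imread('pics/side0.png')
P=cloud(d)
for u,v in((195,128),(200,133),(215,130),(210,120),(150,133)): print(u,v,P[v,u].round(3))
"
```

```text
195 128 [0.598 0.526 0.044]
200 133 [0.613 0.524 0.019]
215 130 [0.67  0.518 0.02 ]
210 120 [0.668 0.558 0.042]
150 133 [0.451 0.627 0.01 ]
```

Emit:
move_arm --rows "-9 -4 15 0 0.006 0.005; -1 0 8 0 0 0; 0 0 0 0 0 0"

```text
time_s: 8.95
ee_pos: [0.5176, 0.4339, 0.1406]
eef_rot: [-3.141, -0.001, 0.824]
force: [0.4, 0.4, -0.1]
grip_width: 0.0517
```

```bash
python3 -c "
from carr import *
st()
c=snap('side','s8.png'); cv2.imwrite('pics/s8c.png',cv2.resize(c['color'][90:180,140:230],None,fx=6,fy=6,interpolation=cv2.INTER_CUBIC))
plan([(.515,.436,.1135,47.5)])"
```

```text
t 8.95 p [517.6 433.9 140.6] yaw 47.2 rp [-3.141e+00 -1.000e-03] F [ 0.4  0.4 -0.1] w 51.7
1 -0.4 -3.3 27.5 0 -0.002 -0.005
end [515.  436.  113.5] [-3.141 -0.     0.829]
```

View pics/s8c.png

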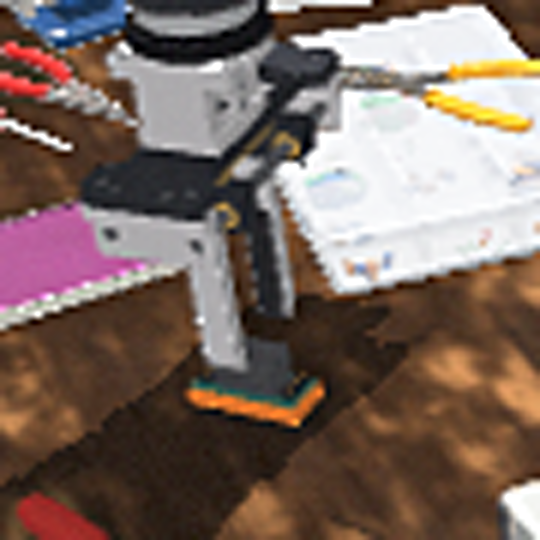

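Emit:
move_arm --rows "0 -3 18 0 -0.002 -0.005; 0 0 7 0 0 0; 0 0 0 0 0 0"

```text
time_s: 9.38
ee_pos: [0.5161, 0.4359, 0.1147]
eef_rot: [-3.142, -0.001, 0.829]
force: [0.6, -0.9, 0.2]
grip_width: 0.0513
```

```bash
python3 -c "
from carr import *
st()"
```

```text
t 9.38 p [516.1 435.9 114.7] yaw 47.5 rp [-3.142e+00 -1.000e-03] F [ 0.6 -0.9  0.2] w 51.3
```

Emit:
move_arm --rows "0 0 0 0 0 0; 0 0 0 0 0 0; 0 0 0 0 0 0; 0 0 0 0 0 0" --grip -1 --newtons 20

```text
time_s: 9.88
ee_pos: [0.5163, 0.4362, 0.1155]
eef_rot: [3.141, -0.002, 0.829]
force: [-0.8, 0.4, -0.5]
grip_width: 0.0203
```

```bash
python3 -c "
from carr import *
st(); p=sensors.get_obs()['ee_pos']
plan([(p[0],p[1],.20,47.5),(*(fx(60)+[0,0]),.20,4),(*fx(-15),.19,3.8)])"
```

```text
t 9.88 p [516.3 436.2 115.5] yaw 47.5 rp [ 3.141e+00 -2.000e-03] F [-0.8  0.4 -0.5] w 20.3
12 0 0 -42 0 -0.001 -0; 0 0 -43 0 -0.001 -0; -30 45 0 0 0 0.095; -25 48 0 0 0 0.095; -21 49 0 0 0 0.095; -15 52 0 0 0 0.095; -11 53 0 0 0 0.095; -6 53 0 0 0 0.095; -1 54 1 0 0 0.094; 4 54 0 0 0 0.095; 0 37 5 0 0 0.002; 0 38 5 0 0 0.001
end [625.7 -57.1 189.6] [3.141 0.    0.067]
```

Emit:
move_arm --rows "0 0 -42 0 0 0; 0 0 -43 0 0 0; 0 0 -2 0 0 0; -30 45 0 0 0 0.095; -25 48 0 0 0 0.095; -21 49 0 0 0 0.095; -15 52 0 0 0 0.095; -11 53 0 0 0 0.095; -6 53 0 0 0 0.095; -1 54 0 0 0 0.094; 4 54 0 0 0 0.095; 0 37 4 0 0 0.002; 0 30 4 0 0 0.001; 0 0 0 0 0 0"

```text
time_s: 11.62
ee_pos: [0.6174, -0.0666, 0.1813]
eef_rot: [3.14, 0.018, 0.042]
force: [0.5, 0.1, -1.2]
grip_width: 0.0196
```

```bash
python3 -c "
from carr import *
st(); p=sensors.get_obs()['ee_pos'];print('tcp fx',infx(p))
c=snap('side','s9.png'); cv2.imwrite('pics/s9c.png',cv2.resize(c['color'][160:270,220:320],None,fx=6,fy=6,interpolation=cv2.INTER_CUBIC))
carrier('orange',(240,180,310,250),p[2]-.1155)
plan([(*fx(-15),.16,3.8)])"
```

```text
t 11.62 p [617.4 -66.6 181.3] yaw 2.4 rp [3.14  0.018] F [ 0.5  0.1 -1.2] w 19.6
tcp fx [-24.04342739   9.1874728 ]
orange 444
(267, np.float64(219.5)) [ 7.8 25.6] (268, np.float64(222.5)) [-2.8 29. ] (269, np.float64(222.5)) [-4.1 26.9] (270, np.float64(223.5)) [-8.5 26.6] (271, np.float64(224.5)) [-12.8  26.3] (272, np.float64(225.5)) [-17.1  26. ] (273, np.float64(226.5)) [-21.4  25.8] (274, np.float64(227.5)) [-25.7  25.5] (275, np.float64(229.5)) [-32.8  27.1] (276, np.float64(230.5)) [-37.   26.8] (277, np.float64(231.5)) [-41.2  26.5] (278, np.float64(233.5)) [-48.1  28.1] (279, np.float64(235.5)) [-55.   29.6] (280, np.float64(235.5)) [-56.3  27.5] (281, np.float64(234.5)) [-54.7  23.6] (282, np.float64(234.5)) [-56.   21.5] (283, np.float64(233.5)) [-54.4  17.6] (284, np.float64(233.5)) [-55.7  15.5] (285, np.float64(249.5)) [-100.1   41.8] (286, np.float64(249.5)) [-101.3   39.8] (287, np.float64(249.5)) [-102.5   37.8] (288, np.float64(249.5)) [-103.7   35.8] (289, np.float64(249.5)) [-104.9   33.8] (290, np.float64(249.5)) [-106.1   31.8] (291, np.float64(249.5)) [-107.3   29.8] (292, np.float64(249.5)) [-108.5   27.8] (293, np.float64(249.5)) [-109.7   25.8] (294, np.float64(249.5)) [-110.9   23.8] (295, np.float64(249.5)) [-112.1   21.8] (296, np.float64(249.5)) [-113.3   19.8] (297, np.float64(249.5)) [-114.5   17.8] (298, np.float64(249.5)) [-115.7   15.8] (299, np.float64(249.5)) [-116.9   13.8] (300, np.float64(249.5)) [-118.1   11.8] (301, np.float64(249.5)) [-119.3    9.8] (302, np.float64(249.5)) [-120.5    7.8] (303, np.float64(249.5)) [-121.7    5.8] (304, np.float64(249.5)) [-122.9    3.8] (305, np.float64(249.5)) [-124.1    1.7] (306, np.float64(249.5)) [-125.3   -0.3] (307, np.float64(249.5)) [-126.5   -2.3] (308, np.float64(249.5)) [-127.7   -4.3] (309, np.float64(249.5)) [-128.9   -6.3] 
1 9.3 -8.2 21.2 0.001 0.018 -0.023
end [626.  -56.9 160. ] [3.141 0.    0.066]
```

View pics/s9c.png

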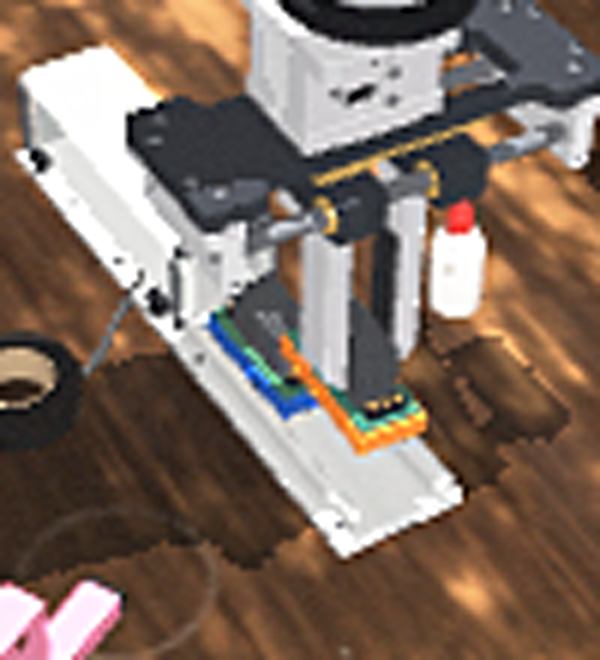

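```bash
python3 -c "
from carr import *
plan([(*fx(-18),.15,3.8)])"
```

```text
1 9.6 -5.2 31.2 0.001 0.018 -0.023
end [626.2 -59.9 150. ] [3.141 0.    0.066]
```

Emit:
move_arm --rows "9 -5 10 0 0.018 -0.023; 0 0 19 0 0 0; 0 0 0 0 0 0"

```text
time_s: 12.05
ee_pos: [0.6262, -0.057, 0.1486]
eef_rot: [3.141, 0.001, 0.071]
force: [-0.1, -0.1, -0.7]
grip_width: 0.0202
```

```bash
python3 -c "
from carr import *
st(); p=sensors.get_obs()['ee_pos'];print('tcp fx',infx(p))
c=snap('side','s10.png'); cv2.imwrite('pics/s10c.png',cv2.resize(c['color'][160:270,220:320],None,fx=6,fy=6,interpolation=cv2.INTER_CUBIC))
carrier('orange',(240,180,310,245),p[2]-.1155)
plan([(*fx(-18),.127,3.8)])"
```

```text
t 12.05 p [626.2 -57.  148.6] yaw 4.0 rp [3.141e+00 1.000e-03] F [-0.1 -0.1 -0.7] w 20.2
tcp fx [-15.0887036   -0.17241997]
orange 661
(268, np.float64(224.5)) [19.  15.6] (269, np.float64(225.5)) [14.5 15.2] (270, np.float64(225.5)) [13.2 13. ] (271, np.float64(227.5)) [ 5.5 14.6] (272, np.float64(228.5)) [ 1.1 14.3] (273, np.float64(230.5)) [-6.4 15.9] (274, np.float64(230.5)) [-7.7 13.7] (275, np.float64(232.5)) [-15.1  15.3] (276, np.float64(233.5)) [-19.4  15. ] (277, np.float64(234.5)) [-23.7  14.7] (278, np.float64(235.5)) [-28.   14.4] (279, np.float64(237.5)) [-35.2  16. ] (280, np.float64(238.5)) [-39.4  15.7] (281, np.float64(240.5)) [-46.4  17.2] (282, np.float64(240.5)) [-47.7  15.1] (283, np.float64(239.5)) [-46.2  11. ] (284, np.float64(239.5)) [-47.5   8.9] (285, np.float64(238.5)) [-45.9   4.8] (286, np.float64(238.5)) [-47.2   2.7] (287, np.float64(238.5)) [-48.5   0.5] (288, np.float64(237.5)) [-46.9  -3.6] (289, np.float64(237.5)) [-48.2  -5.8] (290, np.float64(236.5)) [-46.7  -9.9] (291, np.float64(236.5)) [-48.  -12.1] (292, np.float64(235.5)) [-46.4 -16.2] (293, np.float64(236.5)) [-50.6 -16.4] (294, np.float64(237.5)) [-54.8 -16.6] (295, np.float64(238.5)) [-58.9 -16.8] (296, np.float64(244.5)) [-76.9  -7.4] (297, np.float64(244.5)) [-78.2  -9.6] (298, np.float64(244.5)) [-79.5 -11.7] (299, np.float64(244.5)) [-80.8 -13.8] (300, np.float64(244.5)) [-82. -16.] (301, np.float64(244.5)) [-83.3 -18.1] (302, np.float64(244.5)) [-84.6 -20.2] (303, np.float64(244.5)) [-85.9 -22.3] (304, np.float64(244.5)) [-87.2 -24.5] (305, np.float64(244.5)) [-88.4 -26.6] (306, np.float64(244.5)) [-89.7 -28.7] (307, np.float64(244.5)) [-91.  -30.9] (308, np.float64(244.5)) [-92.3 -33. ] (309, np.float64(244.5)) [-93.5 -35.1] 
1 -0.6 2.8 22.8 0.001 -0.001 0.004
end [626.2 -60.  127. ] [-3.141  0.     0.067]
```

View pics/s10c.png

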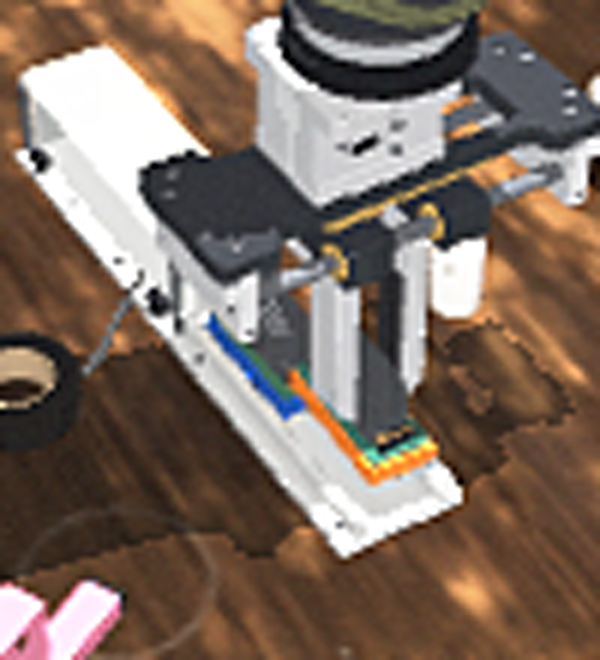

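Emit:
move_arm --rows "-0.6 3 14 0 0 0.004; 0 0 8 0 0 0; 0 0 0 0 0 0"

```text
time_s: 12.48
ee_pos: [0.6263, -0.0603, 0.1268]
eef_rot: [3.14, -0.001, 0.066]
force: [-0.2, 0.0, -1.4]
grip_width: 0.0202
```

```bash
python3 -c "
from carr import *
st(); p=sensors.get_obs()['ee_pos'];print('tcp fx',infx(p))
c=snap('side','s11.png'); cv2.imwrite('pics/s11c.png',cv2.resize(c['color'][160:270,220:320],None,fx=6,fy=6,interpolation=cv2.INTER_CUBIC))
"
```

```text
t 12.47 p [626.3 -60.3 126.8] yaw 3.8 rp [ 3.14e+00 -1.00e-03] F [-0.2  0.  -1.4] w 20.2
tcp fx [-18.37037733  -0.11001347]
```

View pics/s11c.png

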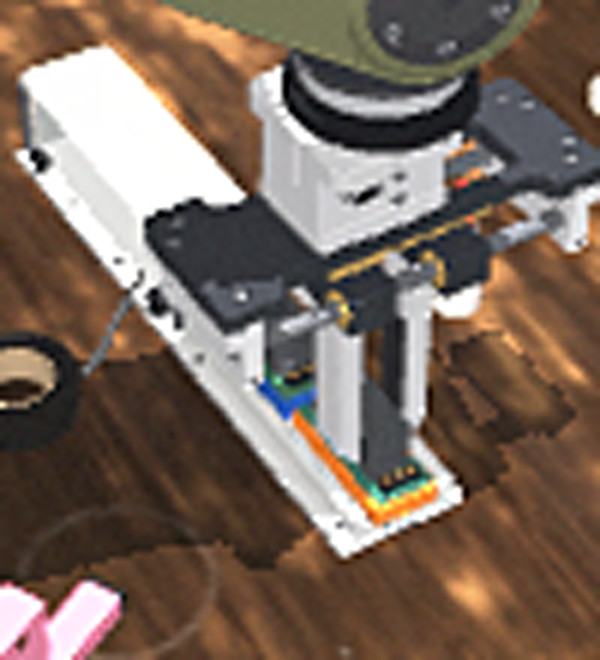

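Emit:
move_arm --rows "0 0 0 0 0 0; 0 0 0 0 0 0; 0 0 -20 0 0 0; 0 0 -45 0 0 0; 0 0 -5 0 0 0" --grip -0.25

```text
time_s: 13.15
ee_pos: [0.6269, -0.0603, 0.2035]
eef_rot: [3.14, -0.006, 0.066]
force: [0.2, 0.4, -1.2]
grip_width: 0.0353
```

```bash
python3 -c "
from carr import *
st(); p=sensors.get_obs()['ee_pos'];print('tcp fx',infx(p))
c=snap('side','s12.png'); cv2.imwrite('pics/s12c.png',cv2.resize(c['color'][160:320,220:350],None,fx=4.5,fy=4.5,interpolation=cv2.INTER_CUBIC))
# refine stick
P=cloud(c); Q=P[262:318,292:335].reshape(-1,3)
for a,b in((.055,.07),(.006,.02)):
  H=Q[(Q[:,2]>a)&(Q[:,2]<b)]; r=cv2.minAreaRect((H[:,:2]*1000).astype(np.float32)); print(r,len(H))
h=cv2.cvtColor(c['color'],cv2.COLOR_BGR2HSV)
"
```

```text
t 13.15 p [626.9 -60.3 203.5] yaw 3.8 rp [ 3.14  -0.006] F [ 0.2  0.4 -1.2] w 35.3
tcp fx [-18.40426199  -0.69794368]
((625.444091796875, -240.98828125), (37.38108444213867, 20.703453063964844), 25.469844818115234) 133
((605.125732421875, -250.99571228027344), (95.51881408691406, 19.188419342041016), 23.746417999267578) 234
```

View pics/s12c.png

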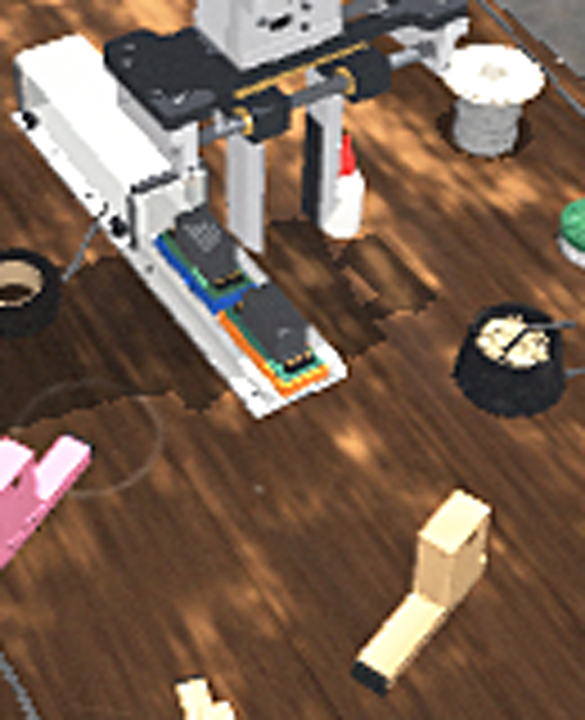

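```bash
python3 -c "
from carr import *
plan([(.6255,-.2417,.19,114)])"
```

```text
12 -1 15 1 0 0 -0.16; -4 15 1 0 0 -0.16; -5 14 1 0 0 -0.16; -8 13 1 0 0 -0.16; -10 11 1 0.001 0 -0.16; -12 10 1 0 0 -0.16; -13 8 1 0.001 0 -0.161; -14 5 1 0 0 -0.16; -14 4 1 0.001 0 -0.161; -15 0 1 0 0 -0.16; -16 -1 1 0.001 0 -0.161; -14 -4 1 0 0 -0.16
end [ 625.6 -241.6  190.3] [3.141 0.    1.989]
```

Emit:
move_arm --rows "-1 15 0 0 0 -0.16; -4 15 0 0 0 -0.16; -5 14 0 0 0 -0.16; -8 13 0 0 0 -0.16; -10 11 0 0 0 -0.16; -12 10 0 0 0 -0.16; -13 8 0 0 0 -0.161; -14 5 0 0 0 -0.16; -14 4 0 0 0 -0.161; -15 0 0 0 0 -0.16; -16 -1 0 0 0 -0.161; -14 -4 0 0 0 -0.16; 0 0 0 0 0 0" --grip 0.1

```text
time_s: 14.82
ee_pos: [0.628, -0.2461, 0.1979]
eef_rot: [-3.137, -0.005, 2.052]
force: [0.6, -0.3, 0.6]
grip_width: 0.052
```

```bash
python3 -c "
from carr import *
st();print(sensors.get_obs()['qpos'].round(2))
plan([(.6255,-.2417,.175,114)])"
```

```text
t 14.82 p [ 628.  -246.1  197.9] yaw 117.6 rp [-3.137 -0.005] F [ 0.6 -0.3  0.6] w 52.0
[-0.43  0.67  1.23 -0.    1.25 -2.48]
1 4.9 -0.1 22.9 -0.004 -0.005 0.062
end [ 625.5 -241.7  175. ] [-3.141  0.     1.99 ]
```

Emit:
move_arm --rows "5 0 20 -0.004 -0.005 0.06; 0 0 0 0 0 0"

```text
time_s: 15.08
ee_pos: [0.6253, -0.2404, 0.1772]
eef_rot: [-3.141, -0.001, 1.983]
force: [0.2, -0.4, 0.3]
grip_width: 0.0514
```

```bash
python3 -c "
from carr import *
st();print(sensors.get_obs()['qpos'].round(2))
c=snap('side','s13.png'); cv2.imwrite('pics/s13c.png',cv2.resize(c['color'][200:330,250:380],None,fx=4.5,fy=4.5,interpolation=cv2.INTER_CUBIC))
plan([(.6255,-.2417,.123,114)])"
```

```text
t 15.07 p [ 625.3 -240.4  177.2] yaw 113.6 rp [-3.141e+00 -1.000e-03] F [ 0.2 -0.4  0.3] w 51.4
[-0.42  0.68  1.26 -0.    1.2  -2.4 ]
1 -1 -1 56 0.001 0.001 -0.005
end [ 625.4 -242.2  122.6] [-3.141  0.     1.99 ]
```

View pics/s13c.png

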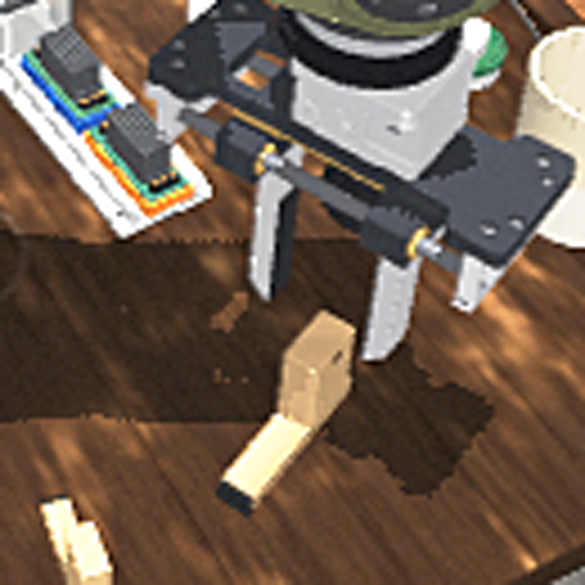

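Emit:
move_arm --rows "-1 -1 25 0 0.001 -0.005; 0 0 22 0 0 0; 0 0 5 0 0 0; 0 0 0 0 0 0"

```text
time_s: 15.62
ee_pos: [0.6269, -0.2419, 0.1284]
eef_rot: [3.138, 0.003, 1.989]
force: [-0.1, -0.7, 0.5]
grip_width: 0.0516
```

```bash
python3 -c "
from carr import *
st()
c=snap('side','s14.png'); cv2.imwrite('pics/s14c.png',cv2.resize(c['color'][200:330,250:380],None,fx=4.5,fy=4.5,interpolation=cv2.INTER_CUBIC))
plan([(.6255,-.2417,.123,114)])"
```

```text
t 15.62 p [ 626.9 -241.9  128.4] yaw 114.0 rp [3.138e+00 3.000e-03] F [-0.1 -0.7  0.5] w 51.6
1 0.7 -1.3 5.6 0.004 0.003 -0.001
end [ 625.5 -241.8  123. ] [-3.141  0.     1.99 ]
```

View pics/s14c.png

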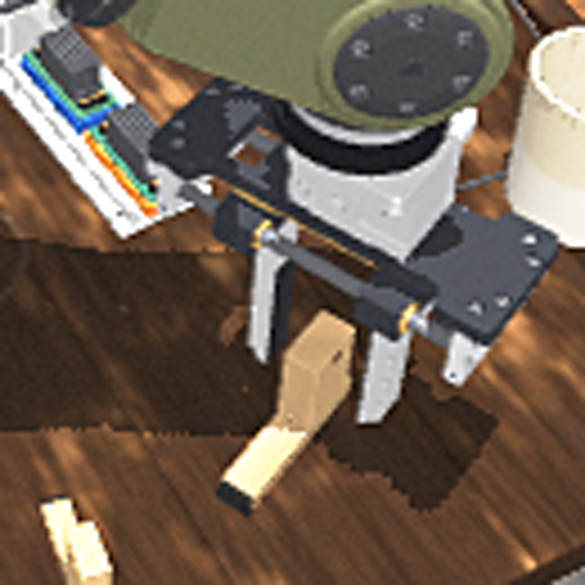

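Emit:
move_arm --rows "0.7 -1.3 6 0.004 0.003 0; 0 0 1 0 0 0"

```text
time_s: 15.92
ee_pos: [0.6257, -0.2419, 0.1225]
eef_rot: [3.141, 0.001, 1.989]
force: [-0.2, 0.4, -0.2]
grip_width: 0.0523
```

Emit:
move_arm --rows "0 0 0 0 0 0; 0 0 0 0 0 0; 0 0 0 0 0 0; 0 0 0 0 0 0" --grip -1 --newtons 40

```text
time_s: 16.42
ee_pos: [0.6259, -0.2419, 0.123]
eef_rot: [3.141, 0.002, 1.989]
force: [-0.1, 0.8, 0.6]
grip_width: 0.0196
```

```bash
python3 -c "
from carr import *
st(); p=sensors.get_obs()['ee_pos']
# stick handle at tcp; go to behind the trough: tip at fx -60 -> handle -130
q=fx(-150); print(q)
plan([(p[0],p[1],.155,114),(*q,.16,3.8)])"
```

```text
t 16.43 p [ 625.9 -241.9  123. ] yaw 114.0 rp [3.141e+00 2.000e-03] F [-0.1  0.8  0.6] w 19.6
[ 0.63494109 -0.19167022]
13 -0.1 0 -32 0.001 0.002 -0.001; 4 2 0 0 0 0.16; 3 2 -1 0 0 0.16; 5 1 0 0 0 0.16; 4 1 -1 0 0 0.16; 4 0 0 0 0 0.16; 4 -1 0 0 0 0.161; 4 -2 -1 0 0 0.16; 4 -2 0 0 0 0.161; 3 -3 -1 0 0 0.16; 3 -3 0 0 0 0.161; 3 -3 -1 0 0 0.16; 1 -4 0 0 0 0.161
end [ 634.9 -191.9  160. ] [-3.142  0.     0.066]
```

Emit:
move_arm --rows "0 0 -32 0 0.002 0; 4 2 -2 0 0 0.16; 3 2 -1 0 0 0.16; 5 1 0 0 0 0.16; 4 1 -1 0 0 0.16; 4 0 0 0 0 0.16; 4 -1 0 0 0 0.161; 4 -2 -1 0 0 0.16; 4 -2 0 0 0 0.161; 3 -3 -1 0 0 0.16; 3 -3 0 0 0 0.161; 3 -2 0 0 0 0.12; 0 0 0 0 0 0.1; 0 0 0 0 0 0"

```text
time_s: 18.18
ee_pos: [0.6358, -0.1956, 0.1606]
eef_rot: [-3.14, 0.002, 0.106]
force: [0.2, -0.2, -1.1]
grip_width: 0.0195
```

```bash
python3 -c "
from carr import *
st(); p=sensors.get_obs()['ee_pos']; print(infx(p))
c=snap('side','s15.png'); cv2.imwrite('pics/s15c.png',cv2.resize(c['color'][180:330,220:370],None,fx=4.5,fy=4.5,interpolation=cv2.INTER_CUBIC))
plan([(*fx(-150),.14,3.8)])"
```

```text
t 18.18 p [ 635.8 -195.6  160.6] yaw 6.1 rp [-3.14e+00  2.00e-03] F [ 0.2 -0.2 -1.1] w 19.5
[-153.99215063   -0.6286688 ]
1 -0.4 -4 20.6 -0.001 0.002 0.041
end [ 634.9 -191.7  140. ] [-3.141  0.     0.066]
```

View pics/s15c.png

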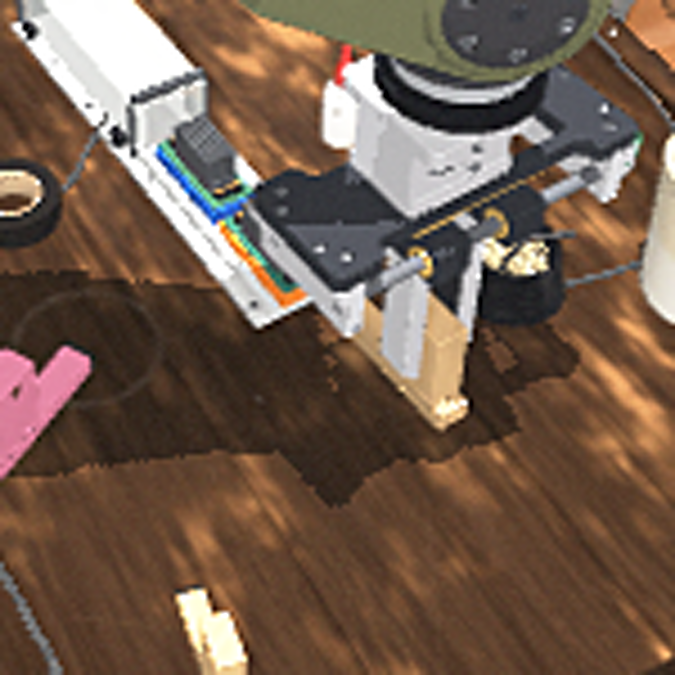

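```bash
cat > stick.py <<'E'
from carr import *
def stick(box,zb):
    d=dict(np.load('side.npz')); hsv=cv2.cvtColor(d['color'],cv2.COLOR_BGR2HSV); h,s,v=[hsv[...,i].astype(int) for i in range(3)]
    u0,v0,u1,v1=box; mm=np.zeros(h.shape,np.uint8); m=(h>8)&(h<25)&(s>50)&(v>125); mm[v0:v1,u0:u1]=m[v0:v1,u0:u1]
    n,l,st_,c=cv2.connectedComponentsWithStats(mm); k=1+np.argmax(st_[1:,4]); ys,xs=np.where(l==k)
    for u in range(xs.min(),xs.max()+1):
        vv=ys[xs==u].max()+.5; print((u,vv),infx(plane(d,u,vv,zb)).round(1),end=' ')
    print()
E
python3 -c "
from stick import *
p=sensors.get_obs()['ee_pos']; stick((295,240,326,280),p[2]-.123)"
```

```text
(296, np.float64(258.5)) [-116.8   20.5] (297, np.float64(259.5)) [-120.6   20.2] (298, np.float64(260.5)) [-124.3   19.9] (299, np.float64(260.5)) [-125.5   17.9] (300, np.float64(257.5)) [-119.2   10.6] (301, np.float64(258.5)) [-122.9   10.3] (302, np.float64(259.5)) [-126.7   10. ] (303, np.float64(260.5)) [-130.4    9.8] (304, np.float64(261.5)) [-134.     9.5] (305, np.float64(262.5)) [-137.7    9.3] (306, np.float64(263.5)) [-141.3    9. ] (307, np.float64(264.5)) [-145.     8.7] (308, np.float64(266.5)) [-151.    10.2] (309, np.float64(266.5)) [-152.2    8.2] (310, np.float64(267.5)) [-155.7    8. ] (311, np.float64(268.5)) [-159.3    7.7] (312, np.float64(269.5)) [-162.8    7.5] (313, np.float64(271.5)) [-168.6    9. ] (314, np.float64(272.5)) [-172.1    8.7] (315, np.float64(273.5)) [-175.5    8.5] (316, np.float64(274.5)) [-179.     8.2] (317, np.float64(274.5)) [-180.2    6.3] (318, np.float64(275.5)) [-183.6    6. ] (319, np.float64(274.5)) [-182.5    2.3] (320, np.float64(273.5)) [-181.4   -1.3] (321, np.float64(273.5)) [-182.6   -3.3] (322, np.float64(272.5)) [-181.5   -7. ] (323, np.float64(271.5)) [-180.4  -10.7]
```

Emit:
move_arm --rows "-0.4 -4 20 0 0.002 0.04; 0 0 5 0 0 0; 0 0 0 0 0 0"

```text
time_s: 18.6
ee_pos: [0.6351, -0.1919, 0.1358]
eef_rot: [-3.141, -0.001, 0.073]
force: [0.8, 1.0, -0.5]
grip_width: 0.02
```

```bash
python3 -c "
from stick import *
st(); p=sensors.get_obs()['ee_pos']; print(infx(p))
c=snap('side','s16.png'); cv2.imwrite('pics/s16c.png',cv2.resize(c['color'][180:300,230:350],None,fx=5,fy=5,interpolation=cv2.INTER_CUBIC))
stick((295,240,326,280),p[2]-.123)
plan([(*fx(-130,0.2),.1335,3.8)])"
```

```text
t 18.6 p [ 635.1 -191.9  135.8] yaw 4.2 rp [-3.141e+00 -1.000e-03] F [ 0.8  1.  -0.5] w 20.0
[-150.25644905   -0.19054103]
(297, np.float64(260.5)) [-106.7    9. ] (298, np.float64(262.5)) [-113.1   10.5] (299, np.float64(262.5)) [-114.4    8.4] (300, np.float64(263.5)) [-118.2    8.1] (301, np.float64(265.5)) [-124.5    9.6] (302, np.float64(266.5)) [-128.2    9.3] (303, np.float64(267.5)) [-131.9    9. ] (304, np.float64(268.5)) [-135.6    8.7] (305, np.float64(269.5)) [-139.3    8.4] (306, np.float64(270.5)) [-142.9    8.1] (307, np.float64(272.5)) [-149.     9.5] (308, np.float64(273.5)) [-152.6    9.2] (309, np.float64(274.5)) [-156.2    9. ] (310, np.float64(275.5)) [-159.7    8.7] (311, np.float64(276.5)) [-163.3    8.4] (312, np.float64(277.5)) [-166.8    8.1] (313, np.float64(279.5)) [-172.6    9.5] (314, np.float64(279.5)) [-173.8    7.5] (315, np.float64(279.5)) [-175.     5.5] (316, np.float64(279.5)) [-176.2    3.5] (317, np.float64(279.5)) [-177.4    1.5] (318, np.float64(279.5)) [-178.6   -0.5] (319, np.float64(279.5)) [-179.8   -2.5] (320, np.float64(278.5)) [-178.7   -6.2] (321, np.float64(276.5)) [-175.3  -11.8] 
1 -0.2 -20.3 2.4 -0.001 -0.001 0.007
end [ 633.5 -171.7  133.5] [-3.142  0.     0.066]
```

View pics/s16c.png

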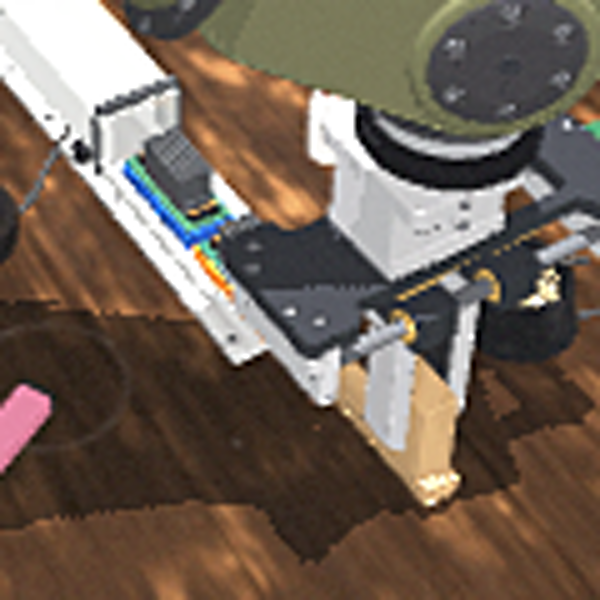

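Emit:
move_arm --rows "0 -15 2 0 0 0.006; 0 -12 0 0 0 0; 0 -10 0 0 0 0; 0 -10 0 0 0 0; 0 -3 0 0 0 0"

```text
time_s: 19.27
ee_pos: [0.6319, -0.1384, 0.1354]
eef_rot: [3.141, -0.003, 0.069]
force: [0.6, -1.6, -1.5]
grip_width: 0.0198
```

```bash
python3 -c "
from stick import *
st(); p=sensors.get_obs()['ee_pos']; print(infx(p))
c=snap('side','s17.png'); cv2.imwrite('pics/s17c.png',cv2.resize(c['color'][180:300,230:350],None,fx=5,fy=5,interpolation=cv2.INTER_CUBIC))
plan([(*fx(52,0.2),.1335,3.8)],step=15)"
```

```text
t 19.27 p [ 631.9 -138.4  135.4] yaw 3.9 rp [ 3.141e+00 -3.000e-03] F [ 0.6 -1.6 -1.5] w 19.8
[-96.64897913  -0.46172392]
10 0 -15 0 0 0 0; 0 -15 0 0 0 0; 0 -15 1 0 0 0; 0 -14 0 0 0 0; 0 -15 0 0 0 0; 0 -15 0 0 -0.001 0; 0 -15 0 0 0 0.001; 0 -15 0 0 -0.001 0; 0 -15 1 0 0 0.001; 0 -15 0 0 -0.001 0
end [621.7  10.4 133.4] [3.142 0.    0.067]
```

View pics/s17c.png

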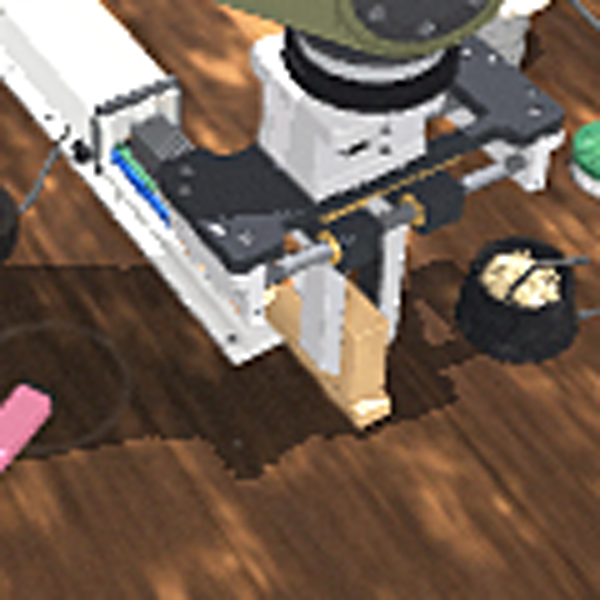

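Emit:
move_arm --rows "0 -10 1 0 0 0; 0 -10 0.5 0 0 0; 0 -10 0 0 0 0; 0 -10 0 0 0 0; 0 -10 0 0 0 0; 0 -5 0 0 0 0"

```text
time_s: 20.08
ee_pos: [0.628, -0.0804, 0.1342]
eef_rot: [3.141, -0.004, 0.068]
force: [-0.1, -2.8, 0.4]
grip_width: 0.0199
```

```bash
python3 -c "
from stick import *
st(); p=sensors.get_obs()['ee_pos']; print(infx(p))
c=snap('side','s18.png'); cv2.imwrite('pics/s18c.png',cv2.resize(c['color'][150:280,210:340],None,fx=5,fy=5,interpolation=cv2.INTER_CUBIC))
c=snap('top','t18.png')
"
```

```text
t 20.07 p [628.  -80.4 134.2] yaw 3.9 rp [ 3.141 -0.004] F [-0.1 -2.8  0.4] w 19.9
[-38.53139223  -0.46852289]
```

View pics/s18c.png

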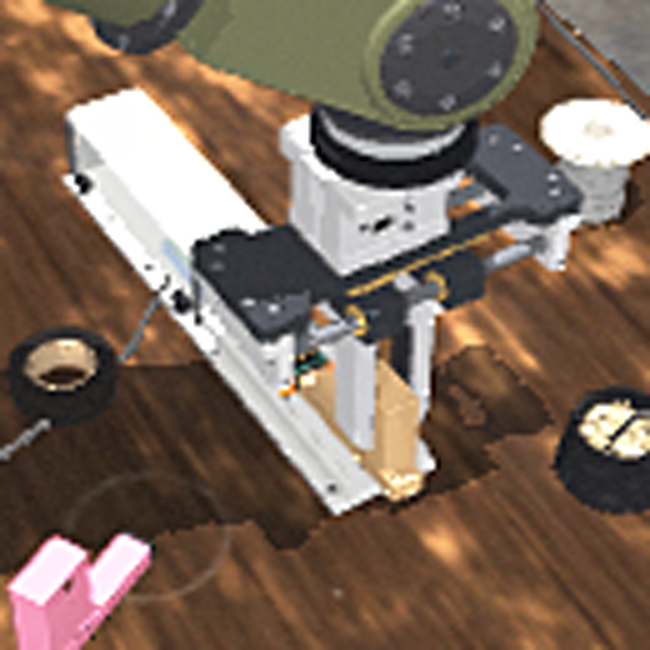

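Emit:
move_arm --rows "0 -10 0.5 0 -0.003 0; 0 -10 0.5 0 0 0; 0 -10 0 0 0 0; 0 -10 0 0 0 0; 0 -10 0 0 0 0; 0 -10 0 0 0 0; 0 -5 0 0 0 0"

```text
time_s: 21.05
ee_pos: [0.6233, -0.0116, 0.1331]
eef_rot: [3.141, -0.001, 0.068]
force: [0.4, -2.5, 0.1]
grip_width: 0.0199
```

```bash
python3 -c "
from stick import *
st(); p=sensors.get_obs()['ee_pos']; print(infx(p))
c=snap('side','s19.png'); cv2.imwrite('pics/s19c.png',cv2.resize(c['color'][150:280,210:340],None,fx=5,fy=5,interpolation=cv2.INTER_CUBIC))
"
```

```text
t 21.05 p [623.3 -11.6 133.1] yaw 3.9 rp [ 3.141e+00 -1.000e-03] F [ 0.4 -2.5  0.1] w 19.9
[30.48344852 -0.35483836]
```

View pics/s19c.png

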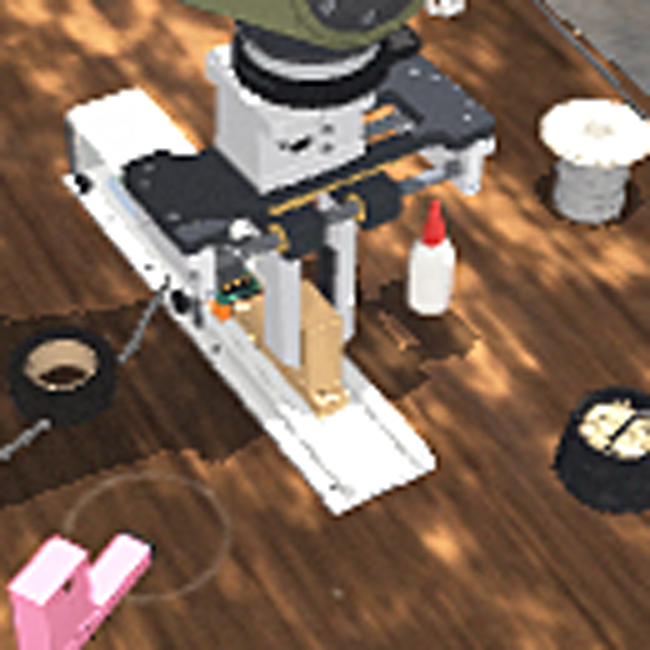

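Emit:
move_arm --rows "0 -6 0 0 0 0; 0 -6 0 0 0 0; 0 -4 0 0 0 0; 0 -1 0 0 0 0"

```text
time_s: 21.6
ee_pos: [0.6221, 0.0066, 0.1331]
eef_rot: [3.141, -0.0, 0.067]
force: [-0.0, -3.5, 1.1]
grip_width: 0.0196
```

```bash
python3 -c "
from stick import *
st(); p=sensors.get_obs()['ee_pos']; print(infx(p))"
```

```text
t 21.6 p [622.1   6.6 133.1] yaw 3.9 rp [ 3.141 -0.   ] F [-0.  -3.5  1.1] w 19.6
[48.66634657 -0.31285694]
```

Emit:
move_arm --rows "0 -2 0 0 0 0; 0 -2 0 0 0 0"

```text
time_s: 21.85
ee_pos: [0.6218, 0.0106, 0.1331]
eef_rot: [3.141, -0.0, 0.067]
force: [-0.6, -2.7, 0.5]
grip_width: 0.0197
```

Emit:
move_arm --rows "0 -2 0 0 0 0"

```text
time_s: 21.98
ee_pos: [0.6219, 0.0114, 0.1334]
eef_rot: [3.138, -0.001, 0.067]
force: [1.2, -18.6, 4.4]
grip_width: 0.0196
```

Emit:
move_arm --rows "0 -2 0 0 0 0"

```text
time_s: 22.1
ee_pos: [0.6219, 0.0117, 0.1337]
eef_rot: [3.135, -0.001, 0.067]
force: [-0.6, -16.0, 1.3]
grip_width: 0.0196
```

```bash
python3 -c "
from stick import *
st(); p=sensors.get_obs()['ee_pos']; print(infx(p))"
```

```text
t 22.1 p [621.9  11.7 133.7] yaw 3.8 rp [ 3.135e+00 -1.000e-03] F [ -0.6 -16.    1.3] w 19.6
[53.78542148 -0.43844819]
```

Emit:
move_arm --rows "0 5 0 0.006 0 0; 0 15 0 0 0 0; 0 25 0 0 0 0; 0 25 0 0 0 0; 0 25 0 0 0 0; 0 25 0 0 0 0; 0 25 0 0 0 0; 0 25 0 0 0 0; 0 20 0 0 0 0; 0 15 0 0 0 0; 0 0 0 0 0 0"

```text
time_s: 23.48
ee_pos: [0.6347, -0.2033, 0.1314]
eef_rot: [-3.137, 0.002, 0.066]
force: [-0.1, 0.4, -0.6]
grip_width: 0.0196
```

```bash
python3 -c "
from stick import *
st(); p=sensors.get_obs()['ee_pos']; print(infx(p))
c=snap('side','s20.png'); cv2.imwrite('pics/s20c.png',cv2.resize(c['color'][150:300,210:360],None,fx=5,fy=4,interpolation=cv2.INTER_CUBIC))
plan([(*fx(-165),.1245,3.8)],step=15)
"
```

```text
t 23.48 p [ 634.7 -203.3  131.4] yaw 3.8 rp [-3.137e+00  2.000e-03] F [-0.1  0.4 -0.6] w 19.6
[-161.61208861    1.00265956]
1 0.9 4.1 6.9 -0.004 0.002 -0
end [ 635.9 -206.7  124.5] [-3.141 -0.     0.066]
```

View pics/s20c.png

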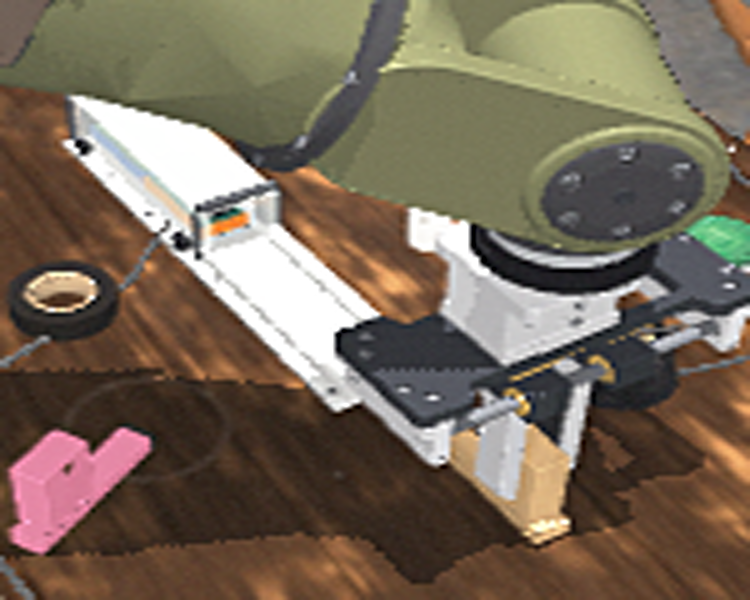

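Emit:
move_arm --rows "0 8 4 -0.004 0.002 0; 0 0 2 0 0 0; 0 0 1 0 0 0"

```text
time_s: 23.9
ee_pos: [0.6355, -0.2095, 0.1238]
eef_rot: [-3.141, -0.0, 0.068]
force: [0.1, -0.2, -0.9]
grip_width: 0.0199
```

```bash
python3 -c "
from stick import *
st(); p=sensors.get_obs()['ee_pos']; print(infx(p))"
```

```text
t 23.9 p [ 635.5 -209.5  123.8] yaw 3.9 rp [-3.141 -0.   ] F [ 0.1 -0.2 -0.9] w 19.9
[-167.81372546    0.61916958]
```

Emit:
move_arm --rows "0 0 1 0 0 0; 0 0 0.5 0 0 0"

```text
time_s: 24.15
ee_pos: [0.6356, -0.2092, 0.123]
eef_rot: [3.141, -0.0, 0.069]
force: [-4.2, -1.2, 7.3]
grip_width: 0.0195
```

```bash
python3 -c "
from stick import *
st(); p=sensors.get_obs()['ee_pos']; print(infx(p))"
```

```text
t 24.15 p [ 635.6 -209.2  123. ] yaw 3.9 rp [ 3.141 -0.   ] F [-4.2 -1.2  7.3] w 19.5
[-167.52437059    0.47596734]
```

Fz reads 7.3 N, so the stick is on the table. I release it, rise straight up and look.

Emit:
move_arm --rows "0 0 0 0 0 0; 0 0 0 0 0 0; 0 0 0 0 0 0; 0 0 -15 0 0 0; 0 0 -40 0 0 0; 0 0 -30 0 0 0; 0 30 0 0 0 0; 0 50 0 0 0 0; 0 0 0 0 0 0" --grip -0.25

```text
time_s: 25.28
ee_pos: [0.6419, -0.2905, 0.2176]
eef_rot: [3.139, -0.006, 0.07]
force: [-0.0, 0.0, 0.4]
grip_width: 0.0352
```

```bash
python3 -c "
from stick import *
st()
c=snap('side','s21.png'); cv2.imwrite('pics/s21c.png',cv2.resize(c['color'][150:310,210:370],None,fx=4.5,fy=3.7,interpolation=cv2.INTER_CUBIC))
cv2.imwrite('pics/s21d.png',cv2.resize(c['color'][160:230,215:285],None,fx=8,fy=8,interpolation=cv2.INTER_CUBIC))
P=cloud(c); hsv=cv2.cvtColor(c['color'],cv2.COLOR_BGR2HSV); h,s,v=[hsv[...,i].astype(int) for i in range(3)]
m=(h>5)&(h<22)&(s>150)&(v>100); ys,xs=np.where(m[195:220,240:275]); ys+=195; xs+=240; print(len(xs))
for y,x in zip(ys,xs):
  if y>=195: print((x,y),infx(plane(c,x,y,.014)).round(1),infx(P[y,x]).round(1),P[y,x,2].round(3))
" | head -40
```

```text
t 25.27 p [ 641.9 -290.5  217.6] yaw 4.0 rp [ 3.139 -0.006] F [-0.   0.   0.4] w 35.2
39
(np.int64(258), np.int64(203)) [125.2 -15.6] [121.9 -13.7] 0.017
(np.int64(256), np.int64(204)) [124.5  -8.5] [122.3  -7.3] 0.016
(np.int64(257), np.int64(204)) [123.  -10.9] [119.8  -9.1] 0.017
(np.int64(258), np.int64(204)) [121.5 -13.4] [118.9 -11.9] 0.017
(np.int64(253), np.int64(205)) [125.2   1.1] [120.8   3.5] 0.018
(np.int64(254), np.int64(205)) [123.7  -1.4] [120.5   0.4] 0.017
(np.int64(255), np.int64(205)) [122.2  -3.8] [121.1  -3.2] 0.015
(np.int64(256), np.int64(205)) [120.7  -6.3] [118.9  -5.3] 0.016
(np.int64(257), np.int64(205)) [119.2  -8.8] [118.  -8.] 0.015
(np.int64(258), np.int64(205)) [117.8 -11.2] [120.2 -12.6] 0.011
(np.int64(267), np.int64(205)) [104.4 -33.3] [117.4 -41.3] 0.0
(np.int64(253), np.int64(206)) [121.5   3.2] [121.3   3.3] 0.014
(np.int64(254), np.int64(206)) [120.    0.8] [120.5   0.5] 0.013
(np.int64(255), np.int64(206)) [118.5  -1.7] [118.8  -1.9] 0.014
(np.int64(256), np.int64(206)) [117.   -4.2] [116.2  -3.7] 0.015
(np.int64(257), np.int64(206)) [115.5  -
[... 747 characters left out ...]
64(272), np.int64(212)) [ 72. -30.] [ 85.3 -38.5] -0.001
(np.int64(273), np.int64(212)) [ 70.5 -32.5] [ 83.4 -40.7] -0.0
(np.int64(240), np.int64(213)) [114.9  49. ] [127.8  42.7] 0.001
(np.int64(243), np.int64(213)) [110.5  41.8] [123.1  35.5] 0.001
(np.int64(273), np.int64(213)) [ 67.  -30.3] [ 79.6 -38.4] -0.0
(np.int64(274), np.int64(213)) [ 65.6 -32.7] [ 76.9 -40. ] 0.001
(np.int64(274), np.int64(214)) [ 62.1 -30.5] [ 76.4 -39.7] -0.002
(np.int64(244), np.int64(215)) [101.9  43.3] [115.2  36.6] -0.0
(np.int64(244), np.int64(216)) [98.4 45.2] [114.4  37.2] -0.003
(np.int64(245), np.int64(217)) [93.4 44.8] [106.   38.4] 0.001
(np.int64(246), np.int64(217)) [92.  42.4] [107.6  34.4] -0.003
```

View pics/s21c.png

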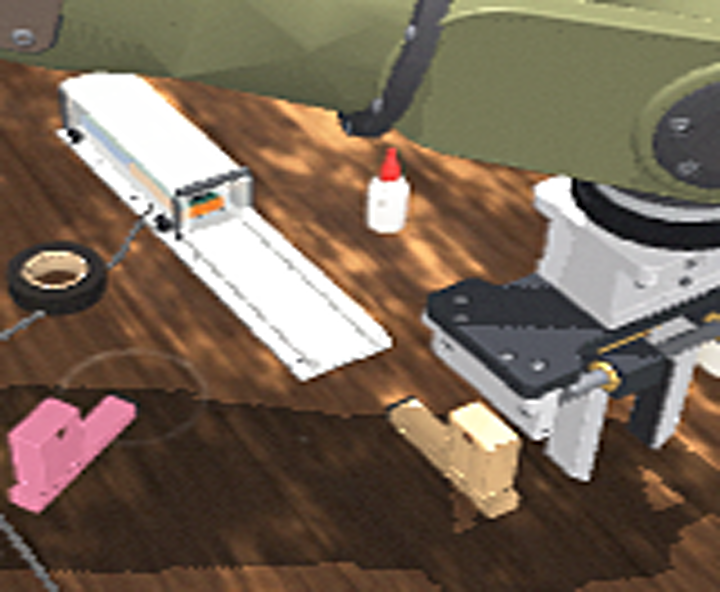

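View pics/s21d.png

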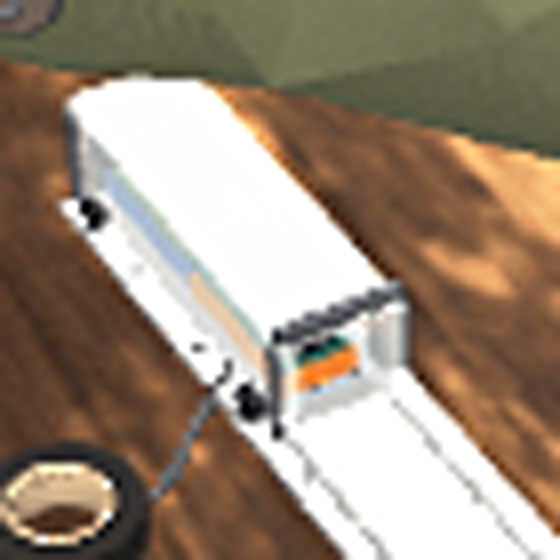

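```bash
python3 -c "
from stick import *
d=dict(np.load('side.npz')); P=cloud(d)
def rect(b,z0,z1):
  Q=P[b[1]:b[3],b[0]:b[2]].reshape(-1,3); Q=Q[(Q[:,2]>z0)&(Q[:,2]<z1)]; r=cv2.minAreaRect((Q[:,:2]*1000).astype(np.float32)); print(np.round(r[0],1),np.round(r[1],1),round(r[2],1),Q[:,2].mean().round(4),len(Q),infx(np.array(r[0])/1000).round(1))
rect((295,255,326,291),.055,.08); rect((295,255,328,291),.006,.02)
rect((212,214,236,236),.01,.03); rect((288,185,305,215),.0077,.2)
st()
ctrl.hand_in()
"
```

```text
[ 635.4 -213. ] [20.4 36. ] 3.9 0.059 122 [-171.3    0.9]
[ 633.4 -190.2] [20.2 97. ] 4.2 0.0116 192 [-148.5    1.4]
[509.2  53.9] [62.1 57.3] 67.6 0.0165 253 [103.3 109.2]
[719.7  16.8] [18.  23.6] 73.9 0.0352 132 [ 52.4 -98.4]
t 25.32 p [ 642.1 -288.8  217.7] yaw 4.1 rp [ 3.139 -0.006] F [0.9 0.9 0. ] w 35.5
the job is handed in; nothing more can be done
```

I loaded both carriers and handed the job in at about 25 s, well inside the 72 s limit; no verdict came back.

**What I did:** I gripped each carrier by its heat sink and laid it in the open trough, blue ahead of orange. I then took the larger wooden stick and pushed both in one stroke. Friction was about 3 N until it rose to about 18 N at the end stop. I drew the stick back out and laid it on the table behind the trough.

**Last checks:**
- **Carriers:** the orange carrier's rear face measured about 120 mm along the fixture, which is its home value. Through the hood's side, blue and orange show no gap. I could not see the blue carrier's front end, so I judge it home from the force rise and the stick's travel.
- **Push stick:** it lies flat, with the top of its handle at 59 mm and its tip about 50 mm clear of the trough.
- **Bystanders:** the tape roll and bottle measured within about 1 mm of where they started. The cup was hidden behind the hand in the last picture, so I did not measure it; nothing came near it.

No check failed. The one disagreement was that depth and edge fits of the fixture's centre line differed by about 2.4 mm. I used the edge fit, and both carriers dropped in cleanly.

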